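# Empty one reel tray into another and stack it

## Task

Slide the part-filled black tray up to the mouth of the grey hooded tray and push its two wire reels across, standing up and never lifted, until the whole row under the hood comes up solid against the hidden back stop; press gently but firmly for a moment so that you feel it, and do not ram it. Then put the emptied tray squarely on top of the stack of empty trays, nested like the others and without shoving the stack, let go, and leave the tools around undisturbed.

Things in the scene. Friction and masses are not known exactly. Their poses are not given: they have to be found in the camera images.
- mouth (a point): Middle of the mouth of the fixed grey receiving tray, on its channel floor, 6.5 mm above the bench. +y points into the tray, z up. Channel 62.5 mm wide (73 at the mouth), walls 32 mm high. A rubber-faced back stop (gives 3 mm at 10 N) is clamped 195 to 235 mm behind the mouth, hidden: it can only be felt through the row of reels. Press with 6 to 25 N; over 40 N is ramming.
- hood (a point): Middle of the front edge of the white hood's roof, 74 mm behind the mouth, 69 mm above the bench. The hood, 80 mm wide, covers the channel from here to its end, 260 mm behind the mouth. Reels slide in under its roof (underside 65 mm above the bench); the last reel's trailing side ends up 15 to 55 mm behind the mouth, so fingers need not go under it. Axes as the mouth's.
- ears (a point): Point on the bench 66 mm in front of the mouth, half-way between the tips of two fixed guide ears, 24 mm high. The ears are 104 mm apart here, narrow to 73 mm within 27 mm and run straight for 40 mm to the mouth. A black tray slides in between them along +y until its open end meets the mouth (its centre is then 80 mm in front of the mouth). Axes as the mouth's.
- donor_centre (a point): Centre of the loose part-filled black tray (140 g; 68.5 mm wide in x, 160 long in y, 28 high), 14 mm above its underside. +y points to its open end, z up. Side walls 3 mm thick, channel 62.5 mm wide, floor 8 mm above the underside: reels step down 1.5 mm at the mouth. A foot underneath (56 x 140 x 4 mm) nests between the walls of a tray below.
- donor_tab (a point): Middle of the orange grip tab on the closed end of the part-filled tray: 14 mm wide in x, 33 mm long in y, 24 mm high; it lies 95.5 mm from the tray's centre towards -y, its top 28 mm and its bottom 4 mm above the tray's underside. Axes as the tray's.
- reel_front_centre (a point): Centre of the red wire reel with black flanges nearer the open end of the part-filled tray (60 mm diameter, 50 mm high, about 120 g, stands upright on the tray floor, 25 mm from its centre to its underside).
- reel_rear_centre (a point): Centre of the same kind of reel nearer the closed end of the part-filled tray. Its upper 30 mm stand above the tray's walls, where it can be pushed.
- reel_inside_centre (a point): Centre of the same kind of reel that already stands under the hood of the receiving tray, somewhere short of the back stop.
- empty_top_centre (a point): Centre of the upper one of two stacked empty trays (loose, exactly like the part-filled tray; its underside stands 24 mm above the bench), 14 mm above its underside; +y points to its open end. The emptied tray goes on top of it, its centre 24 mm higher.
- meter: Yellow multimeter, 140 x 72 x 43 mm, a bystander; origin at the centre of its underside.
- cutters: Red side cutters, 50 x 131 x 13 mm, a bystander; origin at the centre of the underside.
- dish: Black round parts dish, 67 mm across and 24 mm high, a bystander; origin at the centre of its underside.
There are look-alikes about, which are no part of the job. Leave any blue or purple look-alike of the part that bears reel_rear_centre alone.

How it is judged:
By the outcome, as a careful person would: the job done as asked, in the order asked, and still so for the second after the job is handed in, with the robot touching nothing.
It also fails if it takes over 70 s, if anything falls off the work surface, if the arm or the gripper's body presses on something with over 40 N, if the wrist force passes 120 N, or if a joint passes its speed limit or range.

## Robot

A 7-joint arm with a two-finger parallel gripper is mounted at the origin on a cart in front of the work surface, level with it; the furniture and walls round the work are solid. World frame = base frame: x ahead of the robot, y to its left, z up, the work surface at z = 0. Lengths are in m, angles in rad, forces in N, time in s.
With the tool pointing down it reaches from about 0.4 to 0.85 m from the base axis. Payload 10.4 kg.
Tool frame: the origin (TCP) lies on the centre line of the jaws, within the pads' length; the fingertips stand 22 mm ahead of it and the grasp point (between the pads) lies 3 mm ahead of it; x points along the fingers, y is the direction in which the jaws open and shut, and the axes are right-handed (so a half turn about x gives the same grasp; the last joint's range is limited). The gripper opens to 87 mm and grips with 3 to 60 N. Pads are 19 mm wide; open, the fingers measure 117 mm over their backs; the gripper's body (75 mm by 190 mm) begins 51 mm behind the grasp point.
Start: joints at [1.319, 0.332, -0.065, 1.46, 0.022, 1.35, -0.088], TCP at [0.142, -0.609, 0.221] pointing down, gripper open.
Joint ranges: [-2.6, 2.6], [-0.5, 2.12], [-1.47, 1.34], [0.16, 2.42], [-1.27, 4.41], [0.06, 2.06], [-2.6, 2.6]. Speed limits (rad/s): [2.22, 2.22, 2.79, 2.79, 3.14, 3.14, 3.14].

## Interface

Orientations are given as a unit quaternion [x, y, z, w].
In Python, from bench import * gives the robot as it stands.
- The arm moves only by the tool arm_command, never from a script. Its argument "targets" is one flat list of numbers, 7 for each row, row after row: the turn, a rotation vector about the tool's x, y, z in units of 45 degrees (1.0 is 45 degrees), then the shift along the tool's x, y, z in units of 25 mm (1.0 is 25 mm), then the opening, from 0 (shut) to 1 (fully open). In form: [wx, wy, wz, tx, ty, tz, fingers, wx, wy, wz, tx, ty, tz, fingers, ...]. A call has 1 to 12 rows; each row shifts and turns the pose as measured when the row begins, along the tool's axes as they then stand; what a row does not reach is not made up. A row lasts 1/12 s, in which the tool goes at most 41.7 mm and 7.16 degrees, less where a joint would pass 70% of its speed; a pose out of reach is approached as far as the arm can. A call with a number of a shift or a turn outside -1 to 1 is refused whole. A call with a gripper value outside its range is refused whole. The fingers move at their own pace and stop on an object; "newtons" is the grip in N (left out, the last holds). Time passes only in rows, so rows that do not move let the fingers close. It gives the time, the measured TCP pose, the force and the opening at its end, in the units of the state.
- read_state(): the state, without advancing time (a new reading comes with each control period).
- camera(name): name is "side" or "top"; returns the picture (400x640x3 uint8, red, green, blue); there is no depth.
- calibration(name): a dict with "camera_matrix" (3x3 intrinsics, pixels), "D" ([k1, k2, p1, p2, k3] as OpenCV has them; the pictures are not rectified), "R" (3x3) and "t" (3): a world point X has camera coordinates R X + t. Camera axes: x right, y down, z forward; pixel columns grow to the right and rows downward; lengths in m; the calibration is good to about 2 mm. A picture is of the moment at which its call begins. calibration takes no time and is no camera call.
- close_job(): hands the job in, once; it reports no verdict.
The state is a dict: "time": time; "joint_positions": joint angles; "joint_vel": joint speeds; "joint_torque": joint torques, N m; "ee_pos": TCP position; "eef_rot": TCP orientation; "ft_force": force on the tool from outside, world axes, zero at the start; "torque": the same for the moment, N m; "width": finger opening in m.
Only numpy, scipy, OpenCV 4.12 (cv2) and the standard library are available. Lean on these libraries where they do the work, as an engineer would, in place of code of your own. Each camera call takes 0.05 s, during which the arm holds its last target.

## Working session

There is one attempt and no reset: what is moved stays moved. The work goes in short steps, Python scripts to look and compute and a tool call to move; the robot and the scene stay as the last step left them, time stands still between calls to the robot, and variables do not carry over. Pictures are saved under pics/ and viewed, and the job is handed in when it is done.

Besides the shell and the picture viewer there is one more tool, called after "Request:" in YAML: its name, and indented under it one key for each argument. arm_command: Moves the arm, as the interface text tells. Shifts and turns lie within -1 to 1; 1 stands for 25 mm of shift or 45 degrees of turn. Its arguments: {"type":"object","properties":{"targets":{"type":"array","items":{"type":"number","minimum":-1,"maximum":1}},"newtons":{"type":"number"}},"required":["targets"]}

```bash
mkdir -p pics; ls
python3 - <<'E'
from bench import *
import cv2,numpy as np
print(read_state())
for n in("side","top"):
    im=camera(n); cv2.imwrite(f"pics/{n}0.png",im[...,::-1]); c=calibration(n); print(n,c)
E
```

```text
pics
{'time': 0.0, 'joint_positions': array([ 1.31940852,  0.33286127, -0.06472976,  1.46094997,  0.02158056,
        1.34990056, -0.08847294]), 'joint_vel': array([ 5.77609913e-04,  2.27908028e-03, -1.21989422e-03, -1.10116605e-03,
       -8.00298495e-04, -1.36760312e-04, -9.58931240e-05]), 'joint_torque': array([ 1.28849742e-04, -6.23247600e+01,  2.50343385e-02, -3.89910328e+01,
       -6.12809812e-02,  3.97015933e-02,  2.00773552e-04]), 'ee_pos': array([ 0.14167609, -0.60832409,  0.2200565 ]), 'eef_rot': array([-0.70241126, -0.08123632,  0.70255304, -0.08023909]), 'ft_force': array([ 0.31296727, -0.10884577, -0.20773033]), 'torque': array([ 0.01944955,  0.01721507, -0.02119661]), 'width': 0.08700215659551153}
side {'camera_matrix': array([[517.08960092,   0.        , 324.53655521],
       [  0.        , 517.08960092, 196.15914452],
       [  0.        ,   0.        ,   1.        ]]), 'D': array([-0.026823,  0.      ,  0.      ,  0.      ,  0.      ]), 'R': array([[ 0.99713258, -0.07493536, -0.01055064],
       [-0.05714208, -0.65417953, -0.75417765],
       [ 0.04961256,  0.75261798, -0.65658569]]), 't': array([-0.53139842,  0.02587375,  1.2016455 ])}
top {'camera_matrix': array([[458.61125585,   0.        , 322.29023545],
       [  0.        , 458.61125585, 204.76446309],
       [  0.        ,   0.        ,   1.        ]]), 'D': array([0.0342318, 0.       , 0.       , 0.       , 0.       ]), 'R': array([[ 0.01377587, -0.99989896, -0.00350547],
       [-0.99692377, -0.01346419, -0.0772121 ],
       [ 0.0771571 ,  0.00455835, -0.99700853]]), 't': array([-0.05233751,  0.53566325,  1.11628813])}
```

View pics/side0.png

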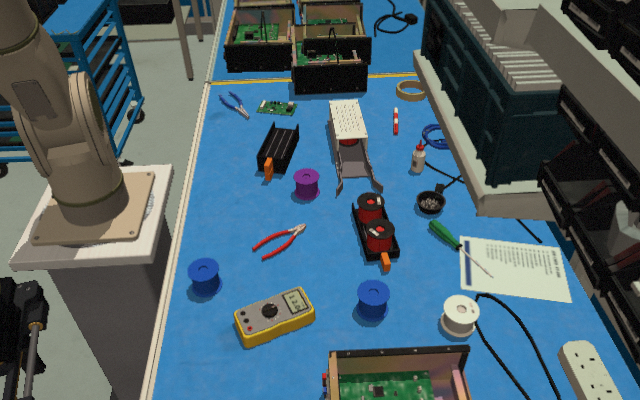

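View pics/top0.png

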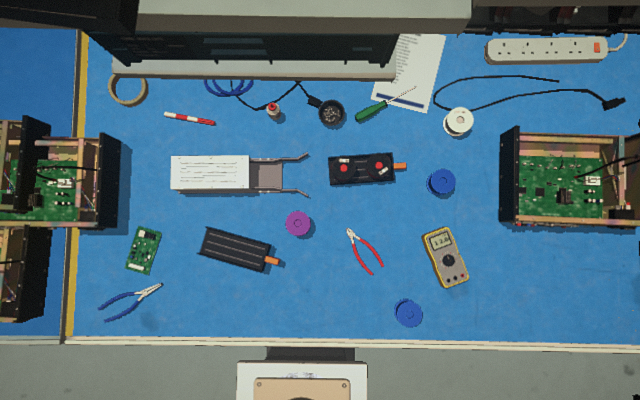

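Run:
```python
import cv2
t=cv2.imread('pics/top0.png'); s=cv2.imread('pics/side0.png')
cv2.imwrite('pics/t1.png',cv2.resize(t[140:210,160:320],None,fx=5,fy=5,interpolation=cv2.INTER_CUBIC))
cv2.imwrite('pics/t2.png',cv2.resize(t[140:200,310:420],None,fx=7,fy=7,interpolation=cv2.INTER_CUBIC))
cv2.imwrite('pics/t3.png',cv2.resize(t[215:285,190:290],None,fx=8,fy=8,interpolation=cv2.INTER_CUBIC))
cv2.imwrite('pics/s1.png',cv2.resize(s[90:280,320:420],None,fx=3,fy=3,interpolation=cv2.INTER_CUBIC))
```

```text
(no output)
```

View pics/t1.png

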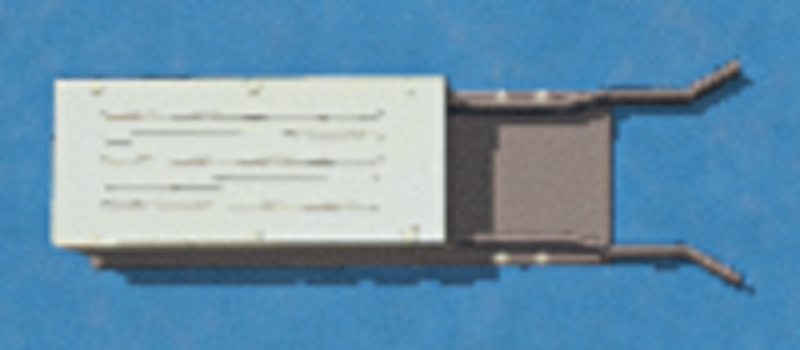

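View pics/t2.png

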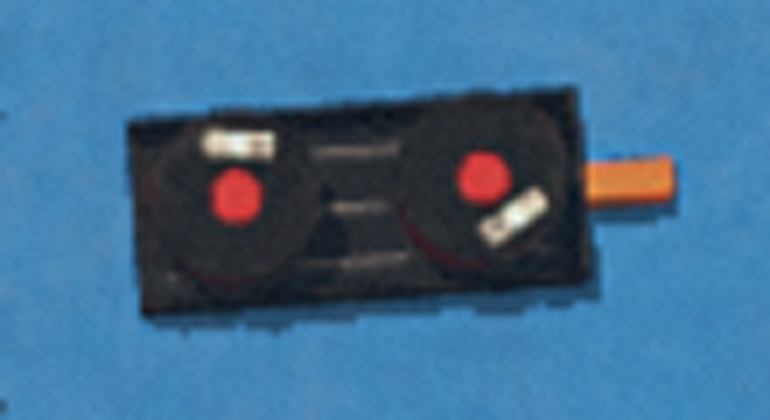

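View pics/t3.png

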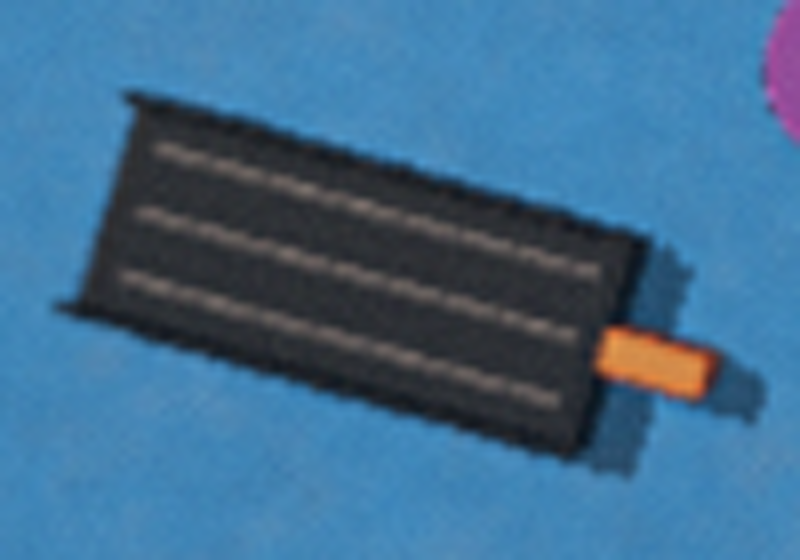

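View pics/s1.png

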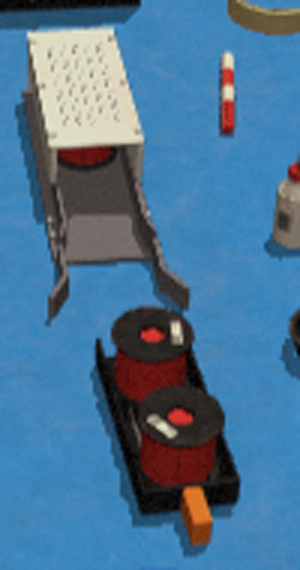

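```bash
cat > h.py <<'E'
import numpy as np,cv2
from bench import *
def ray(n,uv,z):
    c=calibration(n); K,D,R,t=c["camera_matrix"],c["D"],c["R"],c["t"]
    uv=np.array(uv,float).reshape(-1,1,2)
    p=cv2.undistortPoints(uv,K,D).reshape(-1,2)
    d=np.c_[p,np.ones(len(p))]@R; C=-R.T@t
    z=np.broadcast_to(z,(len(p),))
    return C+d*((z-C[2])/d[:,2])[:,None]
def crop(uv,off,f): return (np.array(uv,float)+.5)/f-.5+np.array(off)
def proj(n,X):
    c=calibration(n); r,_=cv2.Rodrigues(c["R"])
    return cv2.projectPoints(np.array(X,float).reshape(-1,1,3),r,c["t"],c["camera_matrix"],c["D"])[0].reshape(-1,2)
E
python3 - <<'E'
from h import *
np.set_printoptions(precision=4,suppress=True)
def show(l,uv,off,f,z):
    p=ray("top",crop(uv,off,f),z); print(l,z,'\n',p[:,:2].round(4).tolist()); return p[:,:2]
ang=lambda v: np.degrees(np.arctan2(v[1],v[0]))
h=show('hood',[(445,77),(445,243),(53,244),(55,80)],(160,140),5,.069)
print('front mid',(h[0]+h[1])/2,'rear mid',(h[2]+h[3])/2,'dir',ang((h[2]+h[3]-h[0]-h[1])),np.linalg.norm(h[0]-h[1]))
m=show('mouth',[(610,105),(610,246)],(160,140),5,.0065);print(m.mean(0))
e=show('ears',[(738,65),(745,287)],(160,140),5,.024);print(e.mean(0), np.linalg.norm(e[0]-e[1]))
r=show('reels',[(236,195),(484,178)],(310,140),7,.058);print(ang(r[0]-r[1]),np.linalg.norm(r[0]-r[1]))
d=show('donor',[(128,122),(577,88),(590,283),(143,312)],(310,140),7,.028);print(d.mean(0),ang(d[0]+d[3]-d[1]-d[2]),np.linalg.norm(d[0]-d[1]),np.linalg.norm(d[0]-d[3]))
t=show('tab',[(585,160),(672,157),(675,197),(587,205)],(310,140),7,.028);print(t.mean(0))
s=show('stack',[(130,95),(648,240),(575,458),(60,307)],(190,215),8,.052);print(s.mean(0),ang(s[0]+s[3]-s[1]-s[2]),np.linalg.norm(s[0]-s[1]),np.linalg.norm(s[0]-s[3]))
t=show('stab',[(602,328),(718,352),(705,400),(597,375)],(190,215),8,.052);print(t.mean(0), ang(s.mean(0)-t.mean(0)))
E
```

```text
hood 0.069 
 [[0.6496, 0.1326], [0.5697, 0.1306], [0.5667, 0.3163], [0.6453, 0.3183]]
front mid [0.6097 0.1316] rear mid [0.606  0.3173] dir 91.12572706519835 0.07985324043325728
mouth 0.0065 
 [[0.648, 0.0594], [0.5763, 0.058]]
[0.6122 0.0587]
ears 0.024 
 [[0.666, -0.0056], [0.5549, -0.0109]]
[ 0.6104 -0.0083] 0.1112073202515922
reels 0.058 
 [[0.6244, -0.0946], [0.6314, -0.1799]]
94.68725457890666 0.08558348056640551
donor 0.028 
 [[0.6548, -0.0572], [0.669, -0.2162], [0.5995, -0.2209], [0.5871, -0.0634]]
[ 0.6276 -0.1394] 94.79131944272362 0.15955154681693332 0.06799133489164912
tab 0.028 
 [[0.6433, -0.2191], [0.6447, -0.2498], [0.6305, -0.2508], [0.6272, -0.2198]]
[ 0.6364 -0.2349]
stack 0.052 
 [[0.478, 0.2334], [0.4367, 0.0773], [0.3718, 0.0975], [0.4146, 0.252]]
[0.4253 0.1651] 74.85700731664419 0.16149030350282528 0.06609813542183231
stab 0.052 
 [[0.4104, 0.0904], [0.4037, 0.0557], [0.3894, 0.0592], [0.3964, 0.0916]]
[0.4    0.0742] 74.44074575175003
```

```bash
cat >> h.py <<'E'
from scipy.spatial.transform import Rotation as Ro
def axes(yaw,tilt=0):
    # tool x down, tool y along +-(cos yaw, sin yaw); tilt>0: tips forward (+y of tray)
    u=np.array([np.cos(yaw),np.sin(yaw),0]); f=np.array([-np.sin(yaw),np.cos(yaw),0])
    x=np.array([0,0,-1.])*np.cos(tilt)+f*np.sin(tilt)
    return [np.c_[x,s*u,np.cross(x,s*u)] for s in(1,-1)]
def delta(pos,yaw=None,tilt=0):
    s=read_state(); R=Ro.from_quat(s["eef_rot"]); M=R.as_matrix()
    print('t',round(s['time'],2),'pos',s['ee_pos'].round(4),'F',s['ft_force'].round(2),'w',round(s['width'],4))
    print('tool axes x,y,z:',M.T.round(3).tolist())
    d=M.T@(np.array(pos)-s['ee_pos'])
    print('shift mm',(1000*d).round(1),'units',(d/.025).round(2),'rows@1',np.abs(d/.025).max().round(1))
    if yaw is not None:
        b=min([(R.inv()*Ro.from_matrix(A)).as_rotvec() for A in axes(yaw,tilt)],key=np.linalg.norm)
        print('turn deg',np.degrees(b).round(2),'units',(np.degrees(b)/45).round(3))
E
python3 - <<'E'
from h import *
delta([.6364,-.2349,.2],np.radians(4.8))
for z in (.08,.12,.16): print(z,proj('side',ray('top',[(508,128),(500,226)],z)))
E
```

```text
t 0.1 pos [ 0.1417 -0.6084  0.2201] F [-0.51 -0.96  0.44] w 0.0872
tool axes x,y,z: [[-0.0, 0.001, -1.0], [0.227, -0.974, -0.001], [-0.974, -0.227, 0.0]]
shift mm [  20.4 -251.5 -566.6] units [  0.82 -10.06 -22.66] rows@1 22.7
turn deg [-8.169e+01 -5.000e-02  6.000e-02] units [-1.815e+00 -1.000e-03  1.000e-03]
0.08 [[462.98249009 345.90956907]
 [317.40263688 344.57097425]]
0.12 [[458.15791698 323.17921112]
 [315.35056669 321.94431115]]
0.16 [[453.13160666 299.55776833]
 [313.2205546  298.43289942]]
```

Request:
arm_command:
  targets: [0, 0, 0, 0, -0.44, -1, 0.5, 0, 0, 0, 0, -0.44, -1, 0.5, 0, 0, 0, 0, -0.44, -1, 0.5, 0, 0, 0, 0, -0.44, -1, 0.5, 0, 0, 0, 0, -0.44, -1, 0.5, 0, 0, 0, 0, -0.44, -1, 0.5, 0, 0, 0, 0, -0.44, -1, 0.5, 0, 0, 0, 0, -0.44, -1, 0.5, 0, 0, 0, 0, -0.44, -1, 0.5, 0, 0, 0, 0, -0.44, -1, 0.5, 0, 0, 0, 0, -0.44, -1, 0.5, 0, 0, 0, 0, -0.44, -1, 0.5]

```text
time: 1.1
ee_pos: [0.4064, -0.4064, 0.214]
eef_rot: [-0.7, -0.079, 0.706, -0.073]
ft_force: [0.1, -0.9, 0.0]
width: 0.0438
```

Request:
arm_command:
  targets: [-0.16, 0, 0, 0, 0, 0, 0.5, -0.16, 0, 0, 0, 0, 0, 0.5, -0.16, 0, 0, 0, 0, 0, 0.5, -0.16, 0, 0, 0, 0, 0, 0.5, -0.16, 0, 0, 0, 0, 0, 0.5, -0.16, 0, 0, 0, 0, 0, 0.5, -0.16, 0, 0, 0, 0, 0, 0.5, -0.16, 0, 0, 0, 0, 0, 0.5, -0.16, 0, 0, 0, 0, 0, 0.5, -0.16, 0, 0, 0, 0, 0, 0.5, -0.16, 0, 0, 0, 0, 0, 0.5, -0.05, 0, 0, 0, 0, 0, 0.5]

```text
time: 2.1
ee_pos: [0.4124, -0.3963, 0.2088]
eef_rot: [0.483, 0.525, -0.481, 0.51]
ft_force: [0.7, 0.7, 0.6]
width: 0.0439
```

Run:
```python
from h import *
delta([.6364,-.2349,.1],np.radians(4.8))
```

```text
t 2.1 pos [ 0.4124 -0.3963  0.2088] F [0.69 0.67 0.6 ] w 0.0439
tool axes x,y,z: [[-0.013, 0.016, -1.0], [0.997, 0.072, -0.012], [0.072, -0.997, -0.017]]
shift mm [ 108.4  236.3 -143. ] units [ 4.34  9.45 -5.72] rows@1 9.5
turn deg [-0.69 -0.99  0.68] units [-0.015 -0.022  0.015]
```

Request:
arm_command:
  targets: [0, -0.02, 0.02, 0.1, 0.9, -0.54, 0.5, 0, 0, 0, 0.1, 0.95, -0.57, 0.5, 0, 0, 0, 0.1, 0.95, -0.57, 0.5, 0, 0, 0, 0.1, 0.95, -0.57, 0.5, 0, 0, 0, 0.1, 0.95, -0.57, 0.5, 0, 0, 0, 0.1, 0.95, -0.57, 0.5, 0, 0, 0, 0.1, 0.95, -0.57, 0.5, 0, 0, 0, 0.1, 0.95, -0.57, 0.5, 0, 0, 0, 0.4, 0.9, -0.57, 0.5, 0, 0, 0, 0.8, 0.4, -0.3, 0.5, 0, 0, 0, 0.5, 0, 0, 0.5]

```text
time: 3.02
ee_pos: [0.6295, -0.2413, 0.1421]
eef_rot: [0.484, 0.517, -0.482, 0.516]
ft_force: [-0.1, 0.3, -1.1]
width: 0.0436
```

Run:
```python
from h import *
delta([.6364,-.2349,.028],np.radians(4.8))
for n in("side","top"):cv2.imwrite(f"pics/{n}1.png",camera(n)[...,::-1])
s=cv2.imread('pics/side1.png');cv2.imwrite('pics/s2.png',cv2.resize(s[130:300,300:460],None,fx=3.5,fy=3.5))
```

```text
t 3.02 pos [ 0.6295 -0.2413  0.1421] F [-0.07  0.28 -1.07] w 0.0436
tool axes x,y,z: [[0.001, 0.003, -1.0], [0.998, 0.067, 0.002], [0.067, -0.998, -0.003]]
shift mm [114.1   7.1  -5.6] units [ 4.56  0.29 -0.22] rows@1 4.6
turn deg [-0.96 -0.15 -0.09] units [-0.021 -0.003 -0.002]
```

View pics/s2.png

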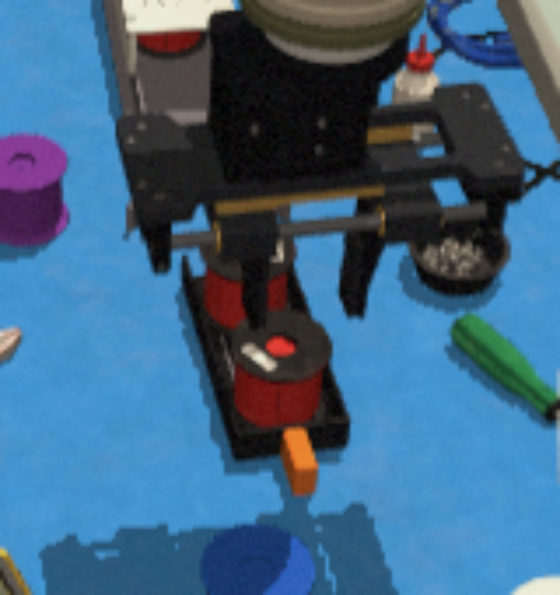

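Request:
arm_command:
  targets: [-0.02, 0, 0, 0.2, 0.3, -0.22, 0.5, 0, 0, 0, 0.9, 0, 0, 0.5, 0, 0, 0, 0.9, 0, 0, 0.5, 0, 0, 0, 0.9, 0, 0, 0.5, 0, 0, 0, 0.5, 0, 0, 0.5, 0, 0, 0, 0, 0, 0, 0.5]

```text
time: 3.62
ee_pos: [0.6335, -0.2459, 0.0588]
eef_rot: [0.481, 0.516, -0.481, 0.52]
ft_force: [-0.1, 0.1, 0.6]
width: 0.0434
```

Run:
```python
from h import *
delta([.6364,-.2349,.029],np.radians(4.8))
for n in("side",):cv2.imwrite(f"pics/{n}2.png",camera(n)[...,::-1])
s=cv2.imread('pics/side2.png');cv2.imwrite('pics/s3.png',cv2.resize(s[130:300,300:460],None,fx=3.5,fy=3.5))
```

```text
t 3.62 pos [ 0.6335 -0.2459  0.0588] F [-0.12  0.14  0.64] w 0.0434
tool axes x,y,z: [[0.003, -0.005, -1.0], [0.997, 0.075, 0.003], [0.075, -0.997, 0.005]]
shift mm [ 29.8   3.6 -10.9] units [ 1.19  0.15 -0.44] rows@1 1.2
turn deg [-0.51  0.28 -0.16] units [-0.011  0.006 -0.004]
```

View pics/s3.png

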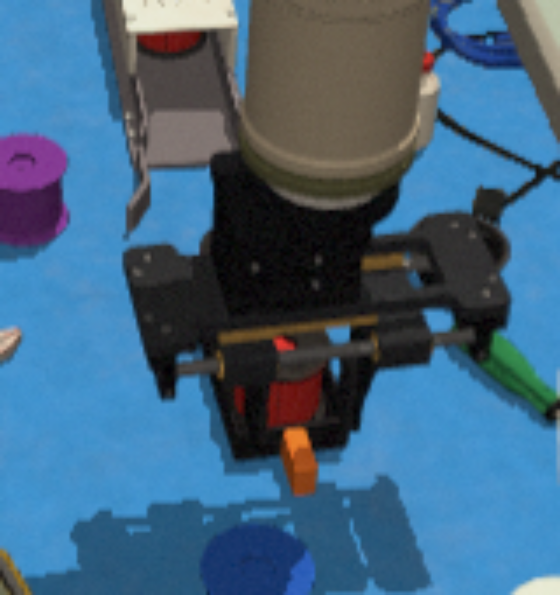

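Run:
```python
from h import *
p=proj('side',[[.6335,-.246,.037],[.6335-.029,-.246,.037],[.6335+.029,-.246,.037],[.6335,-.246,.0588],[.6364,-.2349,.028],[.6278,-.1394,.028]])
print((p-[300,130])*3.5)
# tab in side
s=cv2.imread('pics/side0.png');hsv=cv2.cvtColor(s,cv2.COLOR_BGR2HSV)
m=cv2.inRange(hsv,(8,150,120),(20,255,255));n,l,st,c=cv2.connectedComponentsWithStats(m)
print([(st[i],c[i]) for i in range(1,n) if st[i][4]>30])
```

```text
[[294.93027583 448.32814506]
 [244.08743415 451.59619907]
 [345.60500848 445.06111087]
 [297.49959905 421.95887955]
 [295.7854     444.20786688]
 [256.69591833 329.52166564]]
[(array([264, 157,   9,  23, 119], dtype=int32), array([267.44537815, 167.73109244])), (array([381, 252,  10,  19, 120], dtype=int32), array([385.65      , 260.54166667]))]
```

Request:
arm_command:
  targets: [-0.01, 0, 0, 0.2, 0.15, -0.44, 0.5, 0, 0, 0, 0.6, 0, 0, 0.5, 0, 0, 0, 0.4, 0, 0, 0.5, 0, 0, 0, 0, 0, 0, 0.5]

```text
time: 4.0
ee_pos: [0.6398, -0.2353, 0.0327]
eef_rot: [0.48, 0.516, -0.478, 0.525]
ft_force: [-0.1, 0.9, -0.5]
width: 0.0438
```

Run:
```python
from h import *
delta([.6364,-.2349,.029],np.radians(4.8))
```

```text
t 4.0 pos [ 0.6398 -0.2353  0.0327] F [-0.11  0.85 -0.51] w 0.0438
tool axes x,y,z: [[0.011, -0.008, -1.0], [0.997, 0.082, 0.01], [0.082, -0.997, 0.008]]
shift mm [ 3.6 -3.4 -0.7] units [ 0.15 -0.14 -0.03] rows@1 0.1
turn deg [-0.08  0.48 -0.57] units [-0.002  0.011 -0.013]
```

Request:
arm_command:
  targets: [0, 0.01, -0.01, 0.13, -0.14, 0, 0.4, 0, 0, 0, 0, 0, 0, 0.0, 0, 0, 0, 0, 0, 0, 0.0, 0, 0, 0, 0, 0, 0, 0.0, 0, 0, 0, 0, 0, 0, 0]
  newtons: 15

```text
time: 4.42
ee_pos: [0.6363, -0.2359, 0.0295]
eef_rot: [0.479, 0.52, -0.479, 0.521]
ft_force: [-0.1, -0.6, 0.4]
width: 0.0183
```

Run:
```python
from h import *
delta([.6145,-.121,.030],np.radians(1.1))
```

```text
t 4.42 pos [ 0.6363 -0.2359  0.0295] F [-0.11 -0.63  0.37] w 0.0183
tool axes x,y,z: [[0.002, 0.0, -1.0], [0.997, 0.082, 0.002], [0.082, -0.997, -0.0]]
shift mm [  -0.5  -12.3 -116.3] units [-0.02 -0.49 -4.65] rows@1 4.7
turn deg [ 3.62 -0.01 -0.1 ] units [ 0.08  -0.    -0.002]
```

Request:
arm_command:
  targets: [0, 0, 0, 0, 0, 0, 0, 0, 0, 0, 0, 0, 0, 0, 0, 0, 0, 0, 0, -0.08, 0, 0.01, 0, 0, 0, -0.06, -0.15, 0, 0.01, 0, 0, 0, -0.06, -0.2, 0, 0.01, 0, 0, 0, -0.06, -0.2, 0, 0.01, 0, 0, 0, -0.06, -0.2, 0, 0.01, 0, 0, 0, -0.06, -0.2, 0, 0.01, 0, 0, 0, -0.06, -0.2, 0, 0.01, 0, 0, 0, -0.06, -0.2, 0, 0.01, 0, 0, 0, -0.06, -0.15, 0, 0, 0, 0, 0, 0, -0.08, 0]
  newtons: 20

```text
time: 5.42
ee_pos: [0.6213, -0.1916, 0.0309]
eef_rot: [0.498, 0.501, -0.496, 0.504]
ft_force: [0.5, -1.3, -0.6]
width: 0.0001
```

Run:
```python
from h import *
delta([.6145,-.121,.030],np.radians(1.1))
for n in("side","top"):cv2.imwrite(f"pics/{n}4.png",camera(n)[...,::-1])
```

```text
t 5.42 pos [ 0.6213 -0.1916  0.0309] F [ 0.46 -1.29 -0.6 ] w 0.0001
tool axes x,y,z: [[0.004, -0.002, -1.0], [1.0, 0.012, 0.004], [0.012, -1.0, 0.002]]
shift mm [  0.7  -6.  -70.6] units [ 0.03 -0.24 -2.83] rows@1 2.8
turn deg [-0.42  0.1  -0.24] units [-0.009  0.002 -0.005]
```

View pics/top4.png

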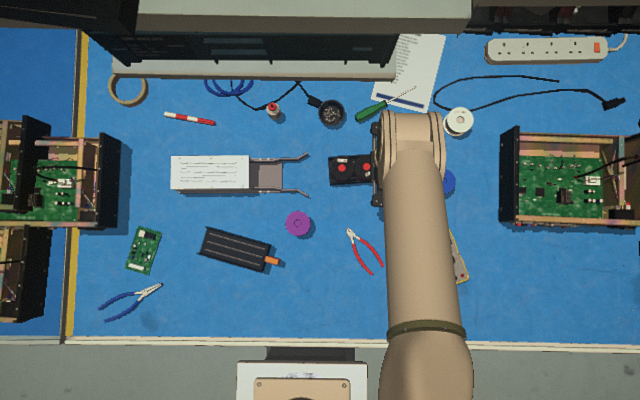

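View pics/side4.png

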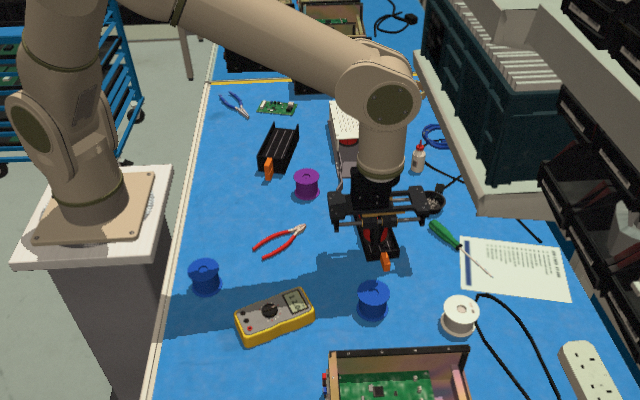

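Run:
```python
from h import *
s=cv2.imread('pics/side4.png');cv2.imwrite('pics/s5.png',cv2.resize(s[150:290,310:450],None,fx=4.2,fy=4.2,interpolation=cv2.INTER_CUBIC))
s=cv2.imread('pics/top4.png');cv2.imwrite('pics/t5.png',cv2.resize(s[100:200,300:460],None,fx=5,fy=5,interpolation=cv2.INTER_CUBIC))
print((proj('side',[[.6213,-.1916,.009],[.6213,-.1916,.08],[.6213,-.1916,.15]])-[310,150])*4.2)
s=cv2.imread('pics/side4.png');hsv=cv2.cvtColor(s,cv2.COLOR_BGR2HSV)
m=cv2.inRange(hsv,(8,150,120),(20,255,255));n,l,st,c=cv2.connectedComponentsWithStats(m)
print([(st[i],c[i]) for i in range(1,n) if st[i][4]>30])
```

```text
[[266.38152781 412.31606814]
 [274.09084984 309.94783381]
 [282.37579195 199.53998508]]
[(array([264, 157,   9,  23, 128], dtype=int32), array([267.546875 , 167.8671875])), (array([381, 252,   9,  19, 113], dtype=int32), array([385.54867257, 260.98230088]))]
```

View pics/s5.png

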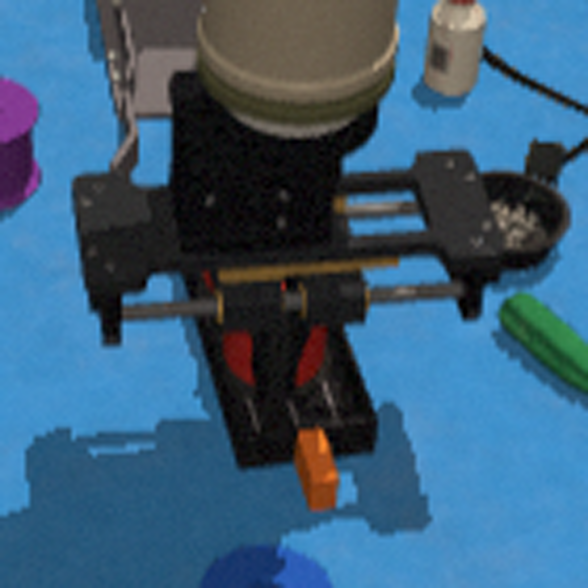

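View pics/t5.png

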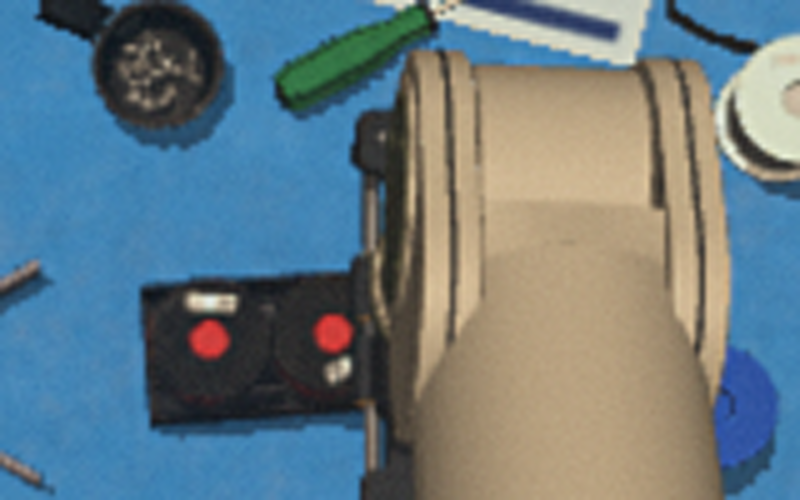

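Run:
```python
from h import *
for dz in (0,.02,.04):
  p=proj('side',[[.6295-.029,-.2413,.120+dz],[.6295+.029,-.2413,.120+dz]]);print(dz,(p-[300,130])*3.5)
for dy in (.02,.04,.06):
  p=proj('side',[[.6295-.029,-.2413+dy,.120],[.6295+.029,-.2413+dy,.120]]);print(dy,(p-[300,130])*3.5)
s=cv2.imread('pics/side1.png');cv2.imwrite('pics/s6.png',cv2.resize(s[170:270,330:430],None,fx=6,fy=6,interpolation=cv2.INTER_CUBIC))
s=cv2.imread('pics/side4.png');cv2.imwrite('pics/s7.png',cv2.convertScaleAbs(cv2.resize(s[200:280,340:410],None,fx=8,fy=8,interpolation=cv2.INTER_CUBIC),alpha=2.5))
```

```text
0 [[242.75335334 341.32370963]
 [349.63444147 334.80552121]]
0.02 [[244.51139773 314.34226041]
 [352.84904042 307.82477394]]
0.04 [[246.31644812 286.60793845]
 [356.14948934 280.09421671]]
0.02 [[237.6170654  315.64709699]
 [342.89633287 309.31206161]]
0.04 [[232.63312154 290.73931054]
 [336.35666636 284.57917005]]
0.06 [[227.79499565 266.56708528]
 [330.00700757 260.5740742 ]]
```

View pics/s6.png

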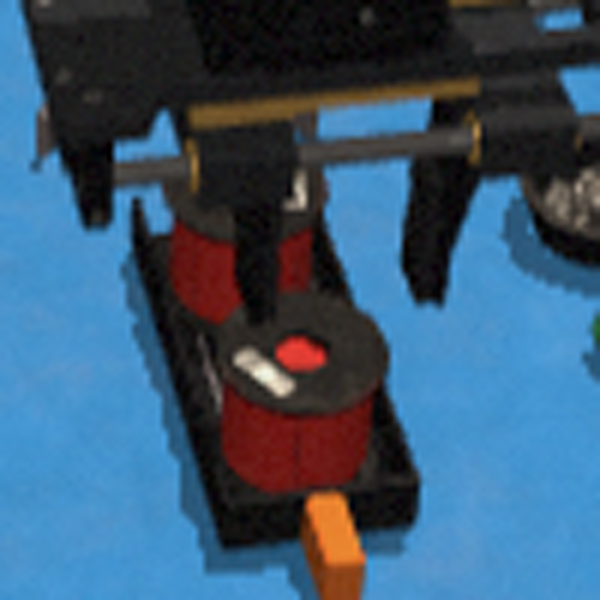

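View pics/s7.png

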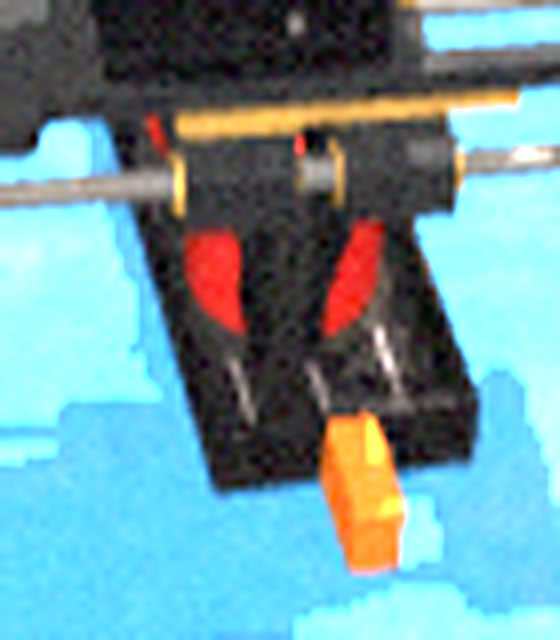

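Run:
```python
from h import *
s=cv2.imread('pics/side4.png')[215:275,355:405].astype(float)
s=np.clip(s*6,0,255).astype('uint8')
cv2.imwrite('pics/s8.png',cv2.resize(s,None,fx=10,fy=10,interpolation=cv2.INTER_CUBIC))
print(read_state()['joint_positions'],read_state()['eef_rot'])
```

```text
[ 0.5862758   0.59314277 -0.48148444  1.56300106  0.30284176  1.05556428
  0.03900047] [ 0.49741314  0.50181262 -0.49600833  0.50471775]
```

View pics/s8.png

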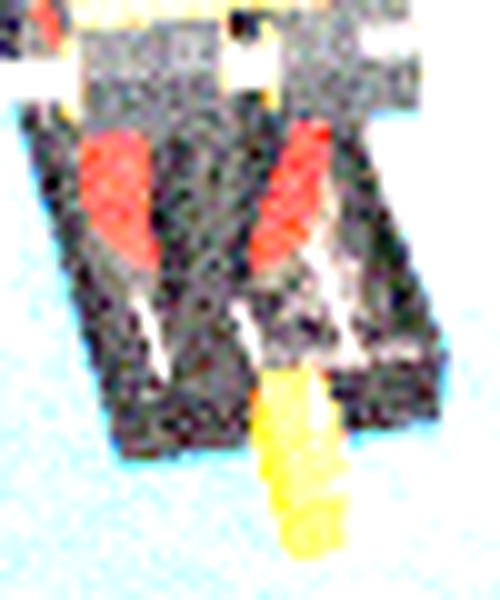

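Request:
arm_command:
  targets: [0, 0, 0, -0.5, 0, 0.05, 0, 0, 0, 0, -0.8, 0, 0, 0, 0, 0, 0, -0.8, 0, 0, 0, -0.05, 0, 0, -0.4, 0.2, 0.4, 0.5, 0, 0, 0, 0, 0.2, 0.8, 0.5, 0, 0, 0, 0, 0.2, 0.8, 0.5, 0, 0, 0, 0, 0, 0, 0.5, 0, 0, 0, 0, 0, 0, 0.5]

```text
time: 6.18
ee_pos: [0.6402, -0.2438, 0.1034]
eef_rot: [0.487, 0.512, -0.484, 0.516]
ft_force: [0.7, 0.7, 0.0]
width: 0.0259
```

Run:
```python
from h import *
im=camera('side');s=read_state()
cv2.imwrite('pics/side9.png',im[...,::-1])
cv2.imwrite('pics/s9.png',cv2.resize(im[150:290,320:440,::-1],None,fx=4.2,fy=4.2,interpolation=cv2.INTER_CUBIC))
delta([.6364,-.2349,.029],np.radians(4.8))
M=Ro.from_quat(s['eef_rot']).as_matrix()
for a in(.022,.0):
  for y in(-.03,.03):
    for z in(-.0095,.0095): print(a,y,z,((proj('side',s['ee_pos']+M@[a,y,z])-[320,150])*4.2).round(0))
```

```text
t 6.23 pos [ 0.64   -0.2444  0.1034] F [-0.17 -0.96  0.79] w 0.0297
tool axes x,y,z: [[0.007, -0.001, -1.0], [0.998, 0.056, 0.007], [0.056, -0.998, 0.001]]
shift mm [74.4 -3.6 -9.8] units [ 2.98 -0.14 -0.39] rows@1 3.0
turn deg [-1.6   0.09 -0.38] units [-0.036  0.002 -0.008]
0.022 -0.03 -0.0095 [[222. 377.]]
0.022 -0.03 0.0095 [[230. 407.]]
0.022 0.03 -0.0095 [[349. 364.]]
0.022 0.03 0.0095 [[359. 393.]]
0.0 -0.03 -0.0095 [[224. 344.]]
0.0 -0.03 0.0095 [[232. 373.]]
0.0 0.03 -0.0095 [[353. 330.]]
0.0 0.03 0.0095 [[363. 359.]]
```

View pics/s9.png

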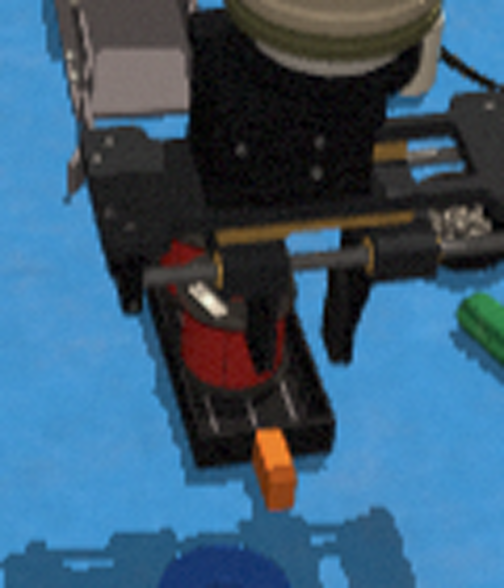

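Run:
```python
from h import *
print(proj('side',[[0,0,0],[.1,0,0],[0,.1,0]]),proj('top',[[0,0,0],[.1,0,0]]))
# triangulate features seen in both views: purple reel top etc.
def tri(a,b):
    P=[];
    A=[];B=[]
    for n,uv in(('side',a),('top',b)):
        p0=ray(n,[uv],0)[0];p1=ray(n,[uv],.2)[0];d=(p1-p0)/np.linalg.norm(p1-p0);Q=np.eye(3)-np.outer(d,d);A.append(Q);B.append(Q@p0)
    X=np.linalg.solve(sum(A),sum(B));return X.round(4)
# orange tab, stack tab; hood front corners; red hubs
s=cv2.imread('pics/side0.png');t=cv2.imread('pics/top0.png')
for im in(s,t):
    hsv=cv2.cvtColor(im,cv2.COLOR_BGR2HSV);m=cv2.inRange(hsv,(0,190,170),(8,255,255))|cv2.inRange(hsv,(174,190,170),(180,255,255))
    n,l,st,c=cv2.connectedComponentsWithStats(m);print([(st[i].tolist(),c[i].round(1)) for i in range(1,n) if st[i][4]>15])
```

```text
[[ 97.06864676 207.23454026]
 [140.17503431 204.76876118]
 [107.35790304 180.22244923]] [[300.6169978  426.58541315]
 [301.3892387  383.57605958]]
[([395, 124, 3, 8, 16], array([396.2, 128.2])), ([367, 200, 7, 4, 18], array([370.1, 201.6])), ([376, 227, 8, 4, 23], array([379.5, 228.8])), ([253, 231, 35, 18, 57], array([269.6, 237.5])), ([263, 236, 31, 22, 64], array([278.9, 247.6]))]
[([363, 241, 20, 25, 38], array([373.9, 252.7]))]
```

Run:
```python
from h import *
def tri(a,b):
    A=[];B=[]
    for n,uv in(('side',a),('top',b)):
        p0=ray(n,[uv],0)[0];p1=ray(n,[uv],.2)[0];d=(p1-p0)/np.linalg.norm(p1-p0);Q=np.eye(3)-np.outer(d,d);A.append(Q);B.append(Q@p0)
    return np.linalg.solve(sum(A),sum(B)).round(4)
print(tri((379.5,228.8),crop((484,178),(310,140),7)),tri((370.1,201.6),crop((236,195),(310,140),7)))
# tip ray from s9 at various z
for uv in((268,370),(338,362)):
    p=crop([uv],(320,150),4.2)
    for y in (0,.08,.1,.12): print(uv,y,ray('side',p,y).round(4))
im=camera('top');cv2.imwrite('pics/t9.png',cv2.resize(im[100:220,310:450,::-1],None,fx=5,fy=5,interpolation=cv2.INTER_CUBIC))
print(read_state()['ee_pos'])
```

```text
[ 0.6326 -0.1804  0.0538] [ 0.6255 -0.0948  0.0533]
(268, 370) 0 [[ 0.649  -0.1545 -0.    ]]
(268, 370) 0.08 [[ 0.6314 -0.2315  0.08  ]]
(268, 370) 0.1 [[ 0.6269 -0.2508  0.1   ]]
(268, 370) 0.12 [[ 0.6225 -0.27    0.12  ]]
(338, 362) 0 [[ 0.686  -0.1519  0.    ]]
(338, 362) 0.08 [[ 0.6646 -0.2292  0.08  ]]
(338, 362) 0.1 [[ 0.6593 -0.2485  0.1   ]]
(338, 362) 0.12 [[ 0.6539 -0.2678  0.12  ]]
[ 0.63988036 -0.24364271  0.10303015]
```

View pics/t9.png

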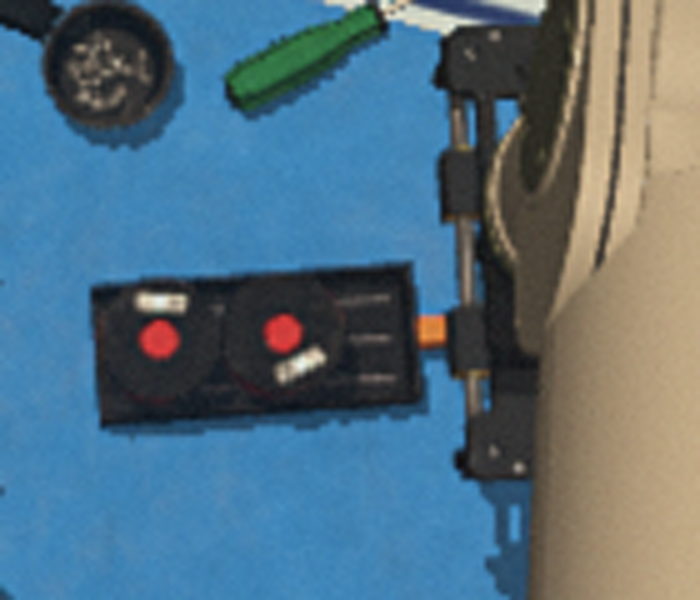

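Run:
```python
from h import *
for z in(.08,.12,.14,.16,.18): print(z,(proj('top',[.64,-.2439,z])-[310,100])*5,(proj('side',[.64,-.2439,z])-[320,150])*4.2)
```

```text
0.08 [[484.99887987 300.98941784]] [[289.34487559 386.51872018]]
0.12 [[500.91491495 285.66504107]] [[295.73824849 324.3140489 ]]
0.14 [[509.34024921 277.55337587]] [[299.06194034 291.92620417]]
0.16 [[518.10206857 269.11809589]] [[302.47467745 258.63507604]]
0.18 [[527.22099328 260.33939058]] [[305.97994555 224.40367135]]
```

Run:
```python
from h import *
def tri(a,b):
    A=[];B=[]
    for n,uv in(('side',a),('top',b)):
        p0=ray(n,[uv],0)[0];p1=ray(n,[uv],.2)[0];d=(p1-p0)/np.linalg.norm(p1-p0);Q=np.eye(3)-np.outer(d,d);A.append(Q);B.append(Q@p0)
    return np.linalg.solve(sum(A),sum(B)).round(4)
f=lambda u:crop(u,(320,150),4.2); g=lambda u:crop(u,(310,100),5)
print(tri(f((253,268)),g((465,340))),tri(f((403,258)),g((463,185))), 'end blocks',tri(f((470,100)),g((490,60))))
im=camera('side');cv2.imwrite('pics/s10.png',cv2.resize(im[170:290,330:450,::-1],None,fx=5,fy=5,interpolation=cv2.INTER_CUBIC))
im=camera('top');cv2.imwrite('pics/t10.png',cv2.resize(im[100:220,310:450,::-1],None,fx=5,fy=5,interpolation=cv2.INTER_CUBIC))
s=read_state();print(s['ee_pos'],s['width'],s['ft_force'],s['time'])
```

```text
[ 0.6175 -0.224   0.1379] [ 0.6867 -0.2231  0.1376] end blocks [ 0.7131 -0.2186  0.2245]
[ 0.63973942 -0.24247128  0.10253187] 0.039655004343694095 [1.05161035 0.03651853 0.12321686] 6.3833
```

View pics/s10.png

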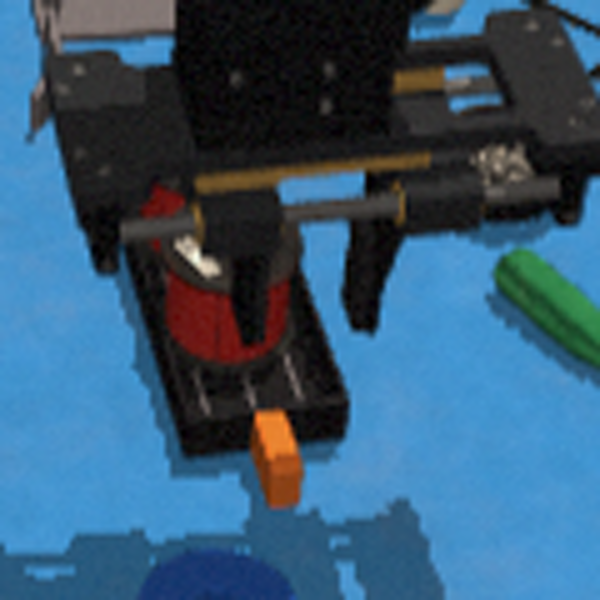

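View pics/t10.png

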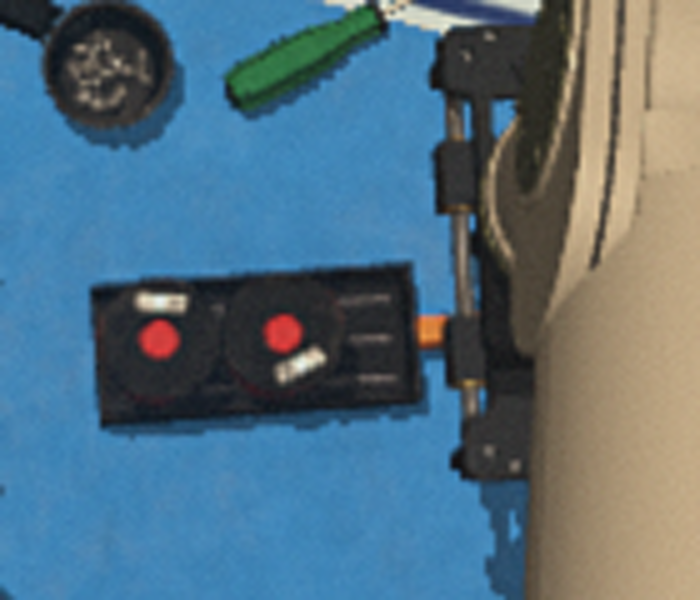

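Request:
arm_command:
  targets: [-0.02, 0, 0, 0.5, -0.15, -0.2, 0.5, -0.01, 0, 0, 0.8, -0.1, 0, 0.5, 0, 0, 0, 0.8, 0, 0, 0.5, 0, 0, 0, 0.4, 0, 0, 0.5, 0, 0, 0, 0, 0, 0, 0.5]

```text
time: 6.8
ee_pos: [0.6338, -0.2334, 0.0394]
eef_rot: [0.48, 0.52, -0.476, 0.523]
ft_force: [-0.5, -1.3, -0.6]
width: 0.0432
```

Run:
```python
from h import *
delta([.6364,-.2349,.029],np.radians(4.8))
im=camera('side');cv2.imwrite('pics/s11.png',cv2.resize(im[190:290,330:430,::-1],None,fx=6,fy=6,interpolation=cv2.INTER_CUBIC))
```

```text
t 6.8 pos [ 0.6338 -0.2334  0.0394] F [-0.46 -1.29 -0.55] w 0.0432
tool axes x,y,z: [[0.007, 0.001, -1.0], [0.996, 0.087, 0.007], [0.087, -0.996, -0.0]]
shift mm [10.4  2.3  1.7] units [0.42 0.09 0.07] rows@1 0.4
turn deg [ 0.21 -0.01 -0.41] units [ 0.005 -0.    -0.009]
```

View pics/s11.png

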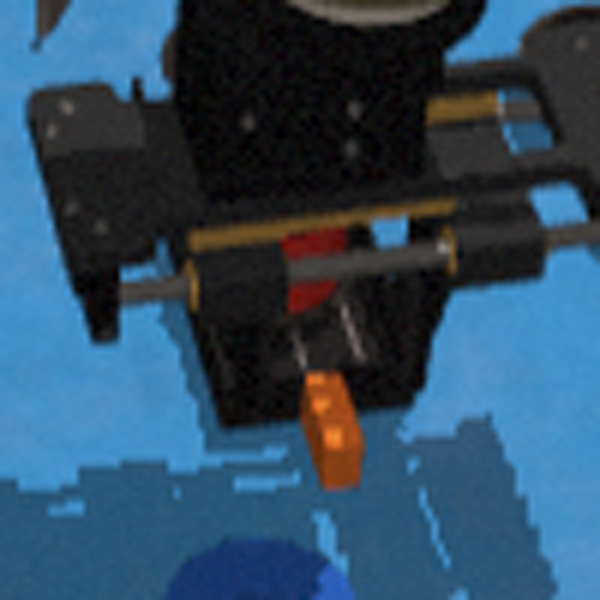

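Run:
```python
from h import *
for z in(.0174,.0374): print(z,((proj('side',[[.605,-.2334,z],[.663,-.2334,z],[.605,-.243,z]])-[330,190])*6).round())
print(((proj('side',[[.6365,-.2349,.028],[.6355,-.2192,.028],[.6378,-.251,.028],[.6378,-.251,.004],[.669,-.2162,.028],[.5995,-.2209,.028]])-[330,190])*6).round())
im=cv2.imread('pics/s11.png').astype(float);cv2.imwrite('pics/s12.png',np.clip(im*4,0,255))
```

```text
0.0174 [[232. 425.]
 [402. 414.]
 [236. 447.]]
0.0374 [[235. 385.]
 [407. 374.]
 [239. 406.]]
[[327. 401.]
 [317. 367.]
 [339. 437.]
 [334. 485.]
 [413. 355.]
 [212. 378.]][ WARN:0@0.536] global loadsave.cpp:1063 imwrite_ Unsupported depth image for selected encoder is fallbacked to CV_8U.
```

View pics/s12.png

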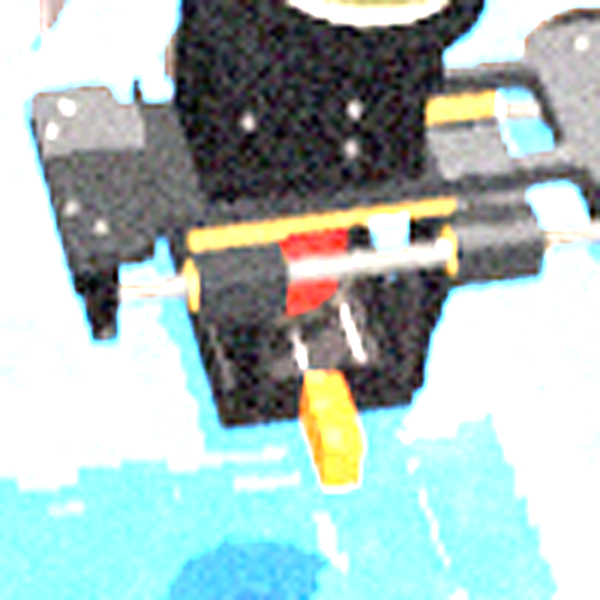

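Request:
arm_command:
  targets: [0, 0, 0, 0.25, 0, 0.05, 0.5, 0, 0, 0, 0.15, 0, 0, 0.5, 0, 0, 0, 0.1, 0, 0, 0.5, 0, 0, 0, 0, 0, 0, 0.5]

```text
time: 7.18
ee_pos: [0.6362, -0.2345, 0.03]
eef_rot: [0.48, 0.518, -0.475, 0.524]
ft_force: [-0.1, -1.3, -0.4]
width: 0.0437
```

Run:
```python
from h import *
delta([.6364,-.2349,.015],np.radians(4.8))
im=camera('side');cv2.imwrite('pics/s13.png',np.clip(2*cv2.resize(im[190:290,330:430,::-1],None,fx=6,fy=6,interpolation=cv2.INTER_CUBIC).astype(float),0,255).astype('uint8'))
```

```text
t 7.18 pos [ 0.6362 -0.2345  0.03  ] F [-0.09 -1.27 -0.42] w 0.0437
tool axes x,y,z: [[0.011, -0.0, -1.0], [0.996, 0.088, 0.011], [0.088, -0.996, 0.001]]
shift mm [15.  -0.   0.4] units [ 0.6  -0.    0.01] rows@1 0.6
turn deg [ 0.24  0.07 -0.64] units [ 0.005  0.001 -0.014]
```

View pics/s13.png

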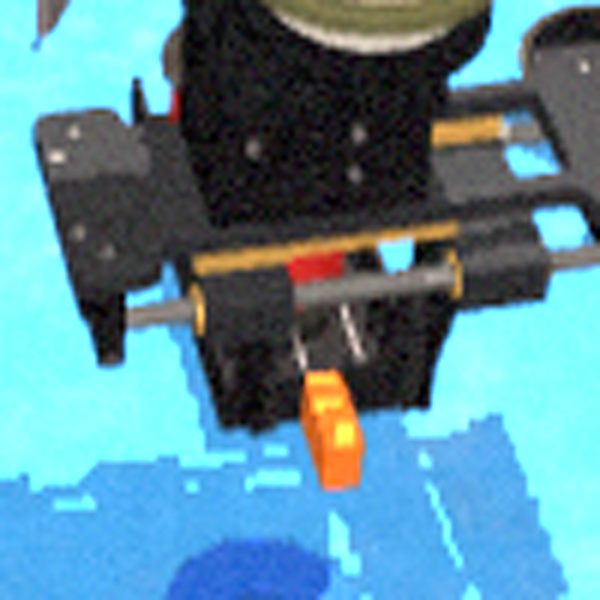

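Request:
arm_command:
  targets: [0, 0, -0.01, 0.2, 0, 0, 0.5, 0, 0, 0, 0.15, 0, 0, 0.5, 0, 0, 0, 0.12, 0, 0, 0.5, 0, 0, 0, 0.1, 0, 0, 0.5, 0, 0, 0, 0, 0, 0, 0.5]

```text
time: 7.65
ee_pos: [0.6373, -0.2349, 0.0158]
eef_rot: [0.478, 0.52, -0.477, 0.523]
ft_force: [0.3, -0.1, -0.6]
width: 0.0435
```

Run:
```python
from h import *
delta([.6364,-.2349,.015],np.radians(4.8))
im=camera('side');cv2.imwrite('pics/s14.png',np.clip(2*cv2.resize(im[190:290,330:430,::-1],None,fx=6,fy=6,interpolation=cv2.INTER_CUBIC).astype(float),0,255).astype('uint8'))
```

```text
t 7.65 pos [ 0.6373 -0.2349  0.0158] F [ 0.27 -0.09 -0.61] w 0.0435
tool axes x,y,z: [[0.005, -0.002, -1.0], [0.996, 0.088, 0.005], [0.088, -0.996, 0.002]]
shift mm [ 0.8 -0.9 -0.1] units [ 0.03 -0.04 -0.  ] rows@1 0.0
turn deg [ 0.22  0.12 -0.26] units [ 0.005  0.003 -0.006]
```

View pics/s14.png

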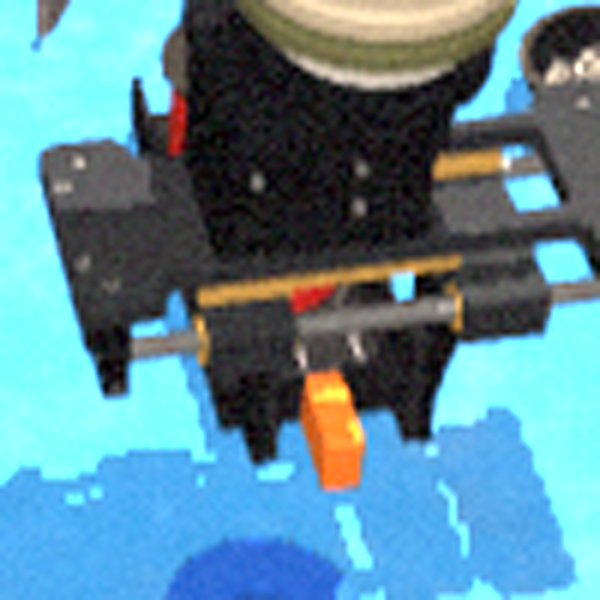

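Request:
arm_command:
  targets: [0, 0, 0, 0.05, -0.08, 0, 0.0, 0, 0, 0, 0, 0, 0, 0.0, 0, 0, 0, 0, 0, 0, 0.0, 0, 0, 0, 0, 0, 0, 0.0, 0, 0, 0, 0, 0, 0, 0, 0, 0, 0, 0, 0, 0, 0, 0, 0, 0, 0, 0, 0, 0]
  newtons: 20

```text
time: 8.28
ee_pos: [0.6356, -0.2352, 0.0152]
eef_rot: [0.479, 0.519, -0.477, 0.523]
ft_force: [1.2, 0.5, -1.4]
width: 0.0139
```

Run:
```python
from h import *
delta([.6145,-.121,.015],np.radians(1.1))
```

```text
t 8.28 pos [ 0.6356 -0.2352  0.0152] F [ 1.24  0.54 -1.39] w 0.0139
tool axes x,y,z: [[0.006, -0.002, -1.0], [0.996, 0.087, 0.006], [0.087, -0.996, 0.002]]
shift mm [  -0.2  -11.1 -115.6] units [-0.01 -0.44 -4.62] rows@1 4.6
turn deg [ 3.89  0.12 -0.35] units [ 0.086  0.003 -0.008]
```

Request:
arm_command:
  targets: [0, 0, 0, 0, 0, -0.06, 0, 0.008, 0, 0, 0, -0.04, -0.12, 0, 0.01, 0, 0, 0, -0.06, -0.18, 0, 0.01, 0, 0, 0, -0.06, -0.18, 0, 0.01, 0, 0, 0, -0.06, -0.18, 0, 0.01, 0, 0, 0, -0.06, -0.18, 0, 0.01, 0, 0, 0, -0.06, -0.18, 0, 0.01, 0, 0, 0, -0.06, -0.18, 0, 0.01, 0, 0, 0, -0.06, -0.18, 0, 0.01, 0, 0, 0, -0.04, -0.14, 0, 0.01, 0, 0, 0, 0, -0.08, 0, 0, 0, 0, 0, 0, -0.03, 0]

```text
time: 9.28
ee_pos: [0.6184, -0.1907, 0.015]
eef_rot: [0.5, 0.498, -0.5, 0.503]
ft_force: [-0.6, -1.4, -0.9]
width: 0.0139
```

Run:
```python
from h import *
delta([.6145,-.119,.015],np.radians(1.1))
im=camera('top');cv2.imwrite('pics/t12.png',cv2.resize(im[120:210,250:410,::-1],None,fx=5,fy=5,interpolation=cv2.INTER_CUBIC))
```

```text
t 9.28 pos [ 0.6184 -0.1907  0.015 ] F [-0.62 -1.44 -0.87] w 0.0139
tool axes x,y,z: [[0.005, -0.004, -1.0], [1.0, 0.001, 0.005], [0.001, -1.0, 0.004]]
shift mm [ -0.3  -3.8 -71.7] units [-0.01 -0.15 -2.87] rows@1 2.9
turn deg [-1.04  0.26 -0.29] units [-0.023  0.006 -0.006]
```

View pics/t12.png

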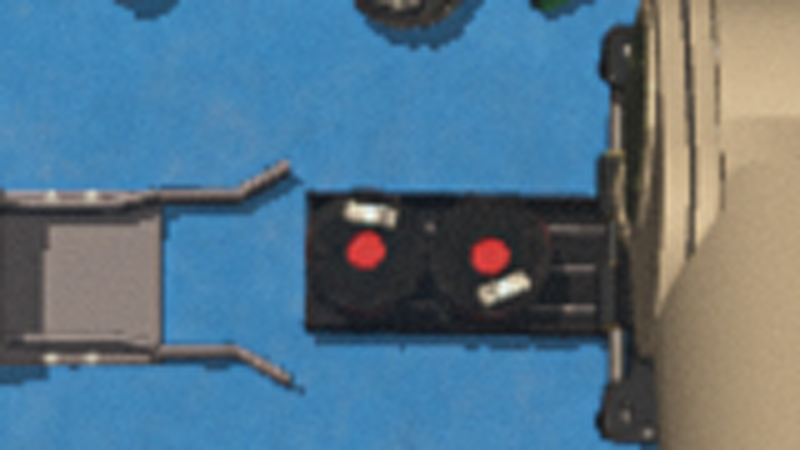

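Run:
```python
from h import *
p=ray('top',crop([(306,194),(306,331),(600,197),(605,328)],(250,120),5),.028)[:,:2];print(p.round(4),(p[0]+p[1])/2)
e=ray('top',crop([(240,192),(240,350),(160,195),(160,353)],(250,120),5),.024)[:,:2];print('ear narrow',e.round(4),(e[0]+e[1])/2,(e[2]+e[3])/2)
```

```text
[[ 0.6508 -0.015 ]
 [ 0.5824 -0.016 ]
 [ 0.6511 -0.1608]
 [ 0.5858 -0.1637]] [ 0.61656455 -0.0154913 ]
ear narrow [[0.652  0.0181]
 [0.5729 0.0167]
 [0.65   0.0579]
 [0.5709 0.0563]] [0.61248674 0.01735729] [0.61044444 0.05706857]
```

Request:
arm_command:
  targets: [-0.005, 0, 0, 0, -0.03, -0.08, 0, -0.005, 0, 0, 0, -0.03, -0.15, 0, -0.005, 0, 0, 0, -0.03, -0.2, 0, -0.005, 0, 0, 0, -0.01, -0.2, 0, 0, 0, 0, 0, 0, -0.2, 0, 0, 0, 0, 0, 0, -0.2, 0, 0, 0, 0, 0, 0, -0.2, 0, 0, 0, 0, 0, 0, -0.2, 0, 0, 0, 0, 0, 0, -0.2, 0, 0, 0, 0, 0, 0, -0.2, 0, 0, 0, 0, 0, 0, -0.15, 0, 0, 0, 0, 0, 0, -0.08, 0]

```text
time: 10.33
ee_pos: [0.6152, -0.1346, 0.015]
eef_rot: [0.496, 0.502, -0.495, 0.507]
ft_force: [0.0, -3.3, 0.9]
width: 0.0139
```

Run:
```python
from h import *
delta([.6145,-.119,.015],np.radians(1.1))
im=camera('top');cv2.imwrite('pics/t13.png',cv2.resize(im[120:210,230:390,::-1],None,fx=5,fy=5,interpolation=cv2.INTER_CUBIC))
```

```text
t 10.33 pos [ 0.6152 -0.1346  0.015 ] F [ 0.04 -3.34  0.89] w 0.0139
tool axes x,y,z: [[0.006, -0.005, -1.0], [1.0, 0.019, 0.006], [0.019, -1.0, 0.005]]
shift mm [ -0.1  -0.4 -15.6] units [-0.   -0.02 -0.62] rows@1 0.6
turn deg [-0.03  0.3  -0.34] units [-0.001  0.007 -0.007]
```

View pics/t13.png

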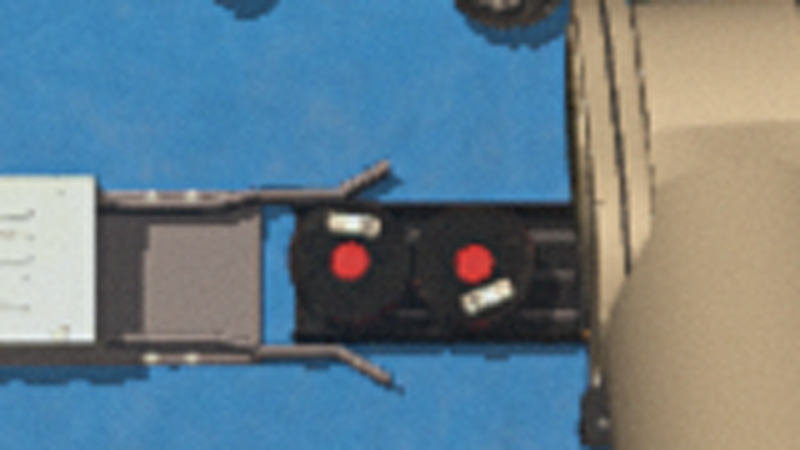

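Request:
arm_command:
  targets: [0, 0, 0, 0, 0, -0.1, 0, 0, 0, 0, 0, 0, -0.15, 0, 0, 0, 0, 0, 0, -0.15, 0, 0, 0, 0, 0, 0, -0.12, 0, 0, 0, 0, 0, 0, -0.1, 0, 0, 0, 0, 0, 0, -0.08, 0]

```text
time: 10.88
ee_pos: [0.6151, -0.1182, 0.0152]
eef_rot: [0.495, 0.5, -0.496, 0.508]
ft_force: [1.2, -11.8, -0.1]
width: 0.014
```

Run:
```python
from h import *
delta([.6145,-.119,.015],np.radians(1.1))
im=camera('top');cv2.imwrite('pics/t14.png',cv2.resize(im[120:210,230:390,::-1],None,fx=5,fy=5,interpolation=cv2.INTER_CUBIC))
```

```text
t 10.88 pos [ 0.6151 -0.1182  0.0152] F [  1.17 -11.76  -0.09] w 0.014
tool axes x,y,z: [[0.007, -0.008, -1.0], [1.0, 0.017, 0.007], [0.017, -1.0, 0.008]]
shift mm [ 0.2 -0.7  0.8] units [ 0.01 -0.03  0.03] rows@1 0.0
turn deg [-0.14  0.47 -0.38] units [-0.003  0.01  -0.008]
```

View pics/t14.png

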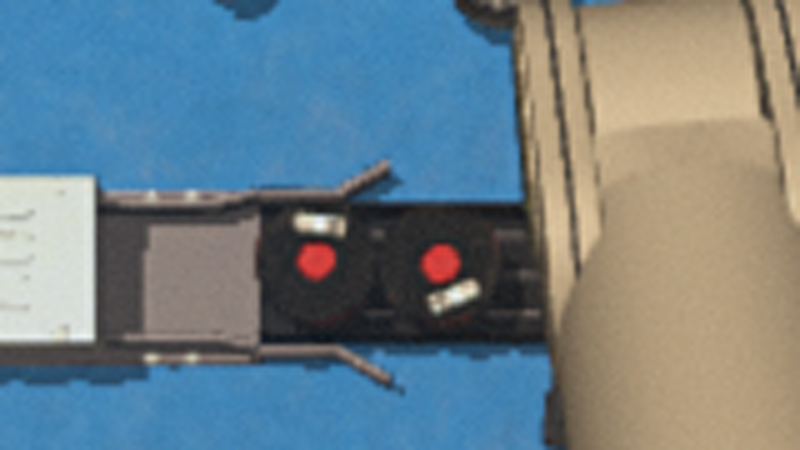

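Request:
arm_command:
  targets: [0, 0, 0, 0, 0, 0.03, 0.2, 0, 0, 0, 0, 0, 0, 0.35, 0, 0, 0, 0, 0, 0, 0.35, 0, 0, 0, 0, 0, 0, 0.35, 0, 0, 0, -0.5, 0, 0, 0.35, 0, 0, 0, -1, 0, 0, 0.35, 0, 0, 0, -1, 0, 0, 0.35, 0, 0, 0, -0.6, 0, 0, 0]

```text
time: 11.6
ee_pos: [0.6118, -0.1138, 0.0932]
eef_rot: [0.494, 0.505, -0.496, 0.505]
ft_force: [0.2, 0.0, -0.1]
width: 0.0278
```

Run:
```python
from h import *
delta([.613,-.083,.09],np.radians(1.1),np.radians(8))
r=ray('top',crop([(317,261),(440,263)],(230,120),5),.058);print(r)
im=camera('side');cv2.imwrite('pics/s15.png',cv2.resize(im[100:260,300:440,::-1],None,fx=3.7,fy=3.7,interpolation=cv2.INTER_CUBIC))
```

```text
t 11.6 pos [ 0.6118 -0.1138  0.0932] F [ 0.23  0.   -0.14] w 0.0278
tool axes x,y,z: [[-0.001, -0.002, -1.0], [1.0, 0.02, -0.001], [0.02, -1.0, 0.002]]
shift mm [  3.1   1.8 -30.8] units [ 0.12  0.07 -1.23] rows@1 1.2
turn deg [0.04 8.13 0.07] units [0.001 0.181 0.002]
[[ 0.61217102  0.0264981   0.058     ]
 [ 0.61199566 -0.03280905  0.058     ]]
```

View pics/s15.png

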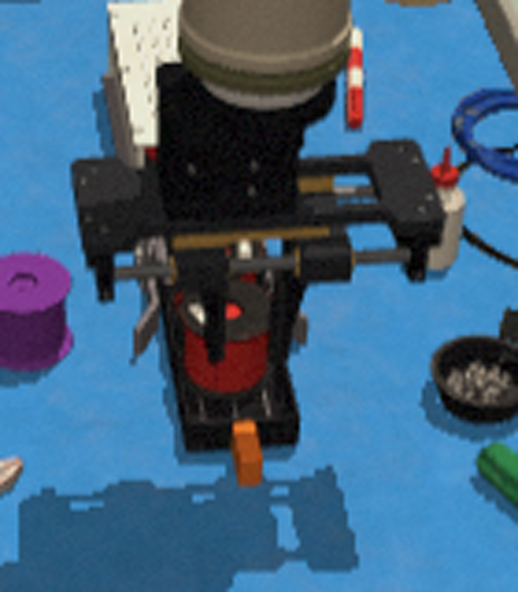

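Request:
arm_command:
  targets: [0, 0.09, 0, 0, 0.04, -0.3, 0, 0, 0.09, 0, 0, 0.04, -0.4, 0, 0, 0, 0, 0, 0, -0.4, 0, 0, 0, 0, 0, 0, 0, 0, 0, 0, 0, 0, 0, 0, 0]

```text
time: 12.07
ee_pos: [0.6169, -0.0829, 0.1049]
eef_rot: [0.53, 0.538, -0.456, 0.472]
ft_force: [-0.3, -0.7, -0.5]
width: 0.0015
```

Run:
```python
from h import *
delta([.6135,-.083,.032],np.radians(1.1),np.radians(8))
```

```text
t 12.07 pos [ 0.6169 -0.0829  0.1049] F [-0.26 -0.69 -0.54] w 0.0015
tool axes x,y,z: [[0.006, 0.14, -0.99], [1.0, 0.023, 0.01], [0.024, -0.99, -0.139]]
shift mm [72.2 -4.1 10.1] units [ 2.89 -0.16  0.41] rows@1 2.9
turn deg [ 0.3  -0.01 -0.52] units [ 0.007 -0.    -0.012]
```

Request:
arm_command:
  targets: [0, 0, -0.01, 0.7, -0.08, 0.1, 0, 0, 0, 0, 0.7, -0.08, 0.1, 0, 0, 0, 0, 0.7, 0, 0.1, 0, 0, 0, 0, 0.5, 0, 0.08, 0, 0, 0, 0, 0.2, 0, 0.02, 0, 0, 0, 0, 0, 0, 0, 0]

```text
time: 12.57
ee_pos: [0.6126, -0.0803, 0.0305]
eef_rot: [0.524, 0.54, -0.458, 0.474]
ft_force: [-0.8, -0.4, -0.5]
width: 0.0004
```

Run:
```python
from h import *
delta([.6135,-.083,.032],np.radians(1.1),np.radians(8))
im=camera('side');cv2.imwrite('pics/s16.png',cv2.resize(im[100:260,300:440,::-1],None,fx=3.7,fy=3.7,interpolation=cv2.INTER_CUBIC))
```

```text
t 12.57 pos [ 0.6126 -0.0803  0.0305] F [-0.76 -0.44 -0.47] w 0.0004
tool axes x,y,z: [[-0.003, 0.132, -0.991], [1.0, 0.031, 0.002], [0.031, -0.991, -0.132]]
shift mm [-1.9  0.8  2.5] units [-0.07  0.03  0.1 ] rows@1 0.1
turn deg [0.71 0.43 0.  ] units [0.016 0.01  0.   ]
```

View pics/s16.png

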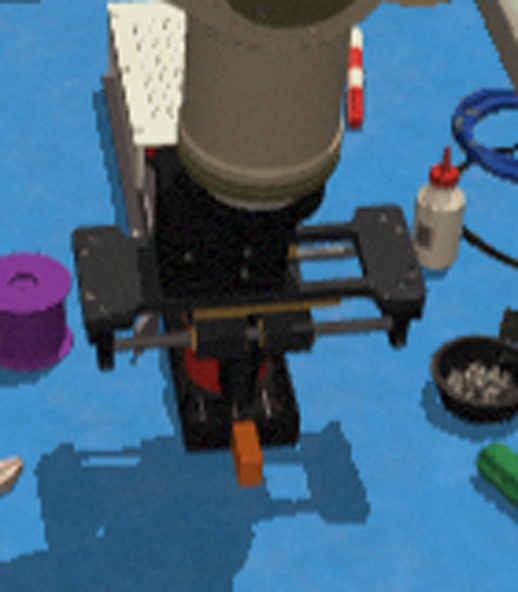

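Request:
arm_command:
  targets: [0.016, 0, 0, -0.06, 0.03, -0.1, 0, 0, 0, 0, 0.02, 0, -0.16, 0, 0, 0, 0, 0.02, 0, -0.16, 0, 0, 0, 0, 0.02, 0, -0.16, 0, 0, 0, 0, 0.02, 0, -0.16, 0, 0, 0, 0, 0.02, 0, -0.16, 0, 0, 0, 0, 0.02, 0, -0.16, 0, 0, 0, 0, 0.02, 0, -0.16, 0, 0, 0, 0, 0.02, 0, -0.16, 0, 0, 0, 0, 0.02, 0, -0.16, 0, 0, 0, 0, 0.02, 0, -0.16, 0, 0, 0, 0, 0.02, 0, -0.16, 0]

```text
time: 13.62
ee_pos: [0.6149, -0.0307, 0.0372]
eef_rot: [0.528, 0.534, -0.462, 0.472]
ft_force: [0.3, -1.9, 0.3]
width: 0.0003
```

Run:
```python
from h import *
delta([.6130,-.03,.032],np.radians(1.1),np.radians(8))
im=camera('top');cv2.imwrite('pics/t17.png',cv2.resize(im[120:210,230:390,::-1],None,fx=5,fy=5,interpolation=cv2.INTER_CUBIC))
```

```text
t 13.62 pos [ 0.6149 -0.0307  0.0372] F [ 0.31 -1.87  0.29] w 0.0003
tool axes x,y,z: [[0.003, 0.128, -0.992], [1.0, 0.016, 0.005], [0.017, -0.992, -0.128]]
shift mm [ 5.2 -1.9 -0.1] units [ 0.21 -0.08 -0.  ] rows@1 0.2
turn deg [-0.13  0.63 -0.33] units [-0.003  0.014 -0.007]
```

View pics/t17.png

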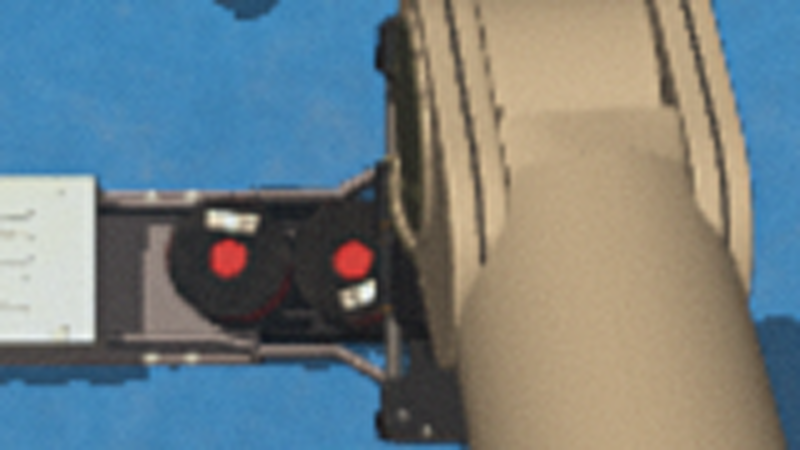

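Request:
arm_command:
  targets: [0, 0.01, 0, 0.05, -0.02, -0.16, 0, 0, 0, 0, 0.05, -0.02, -0.16, 0, 0, 0, 0, 0.05, -0.02, -0.16, 0, 0, 0, 0, 0.05, 0, -0.16, 0, 0, 0, 0, 0.04, 0, -0.16, 0, 0, 0, 0, 0.04, 0, -0.16, 0, 0, 0, 0, 0.04, 0, -0.16, 0, 0, 0, 0, 0.04, 0, -0.16, 0, 0, 0, 0, 0.03, 0, -0.16, 0, 0, 0, 0, 0.03, 0, -0.16, 0, 0, 0, 0, 0.03, 0, -0.14, 0, 0, 0, 0, 0.03, 0, -0.12, 0]

```text
time: 14.67
ee_pos: [0.6137, 0.0206, 0.0323]
eef_rot: [0.531, 0.535, -0.459, 0.471]
ft_force: [0.4, -2.8, 2.2]
width: 0.0005
```

Run:
```python
from h import *
delta([.6120,.05,.032],np.radians(1.1),np.radians(8))
im=camera('top');cv2.imwrite('pics/t18.png',cv2.resize(im[120:210,230:390,::-1],None,fx=5,fy=5,interpolation=cv2.INTER_CUBIC))
```

```text
t 14.67 pos [0.6137 0.0206 0.0323] F [ 0.36 -2.84  2.23] w 0.0005
tool axes x,y,z: [[0.006, 0.135, -0.991], [1.0, 0.015, 0.008], [0.016, -0.991, -0.135]]
shift mm [  4.2  -1.3 -29.1] units [ 0.17 -0.05 -1.16] rows@1 1.2
turn deg [-0.19  0.25 -0.48] units [-0.004  0.005 -0.011]
```

View pics/t18.png

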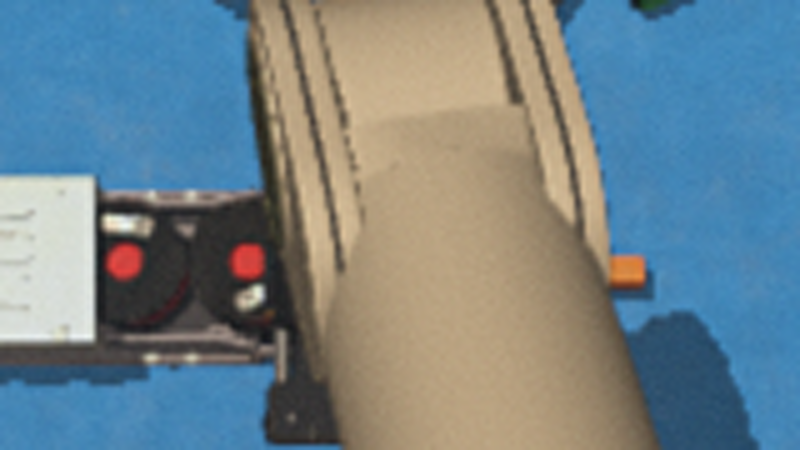

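Request:
arm_command:
  targets: [0, 0, -0.01, 0.02, -0.03, -0.15, 0, 0, 0, 0, 0.02, -0.02, -0.16, 0, 0, 0, 0, 0.02, 0, -0.16, 0, 0, 0, 0, 0.02, 0, -0.16, 0, 0, 0, 0, 0.02, 0, -0.16, 0, 0, 0, 0, 0.02, 0, -0.15, 0, 0, 0, 0, 0.02, 0, -0.13, 0, 0, 0, 0, 0.02, 0, -0.12, 0]

```text
time: 15.38
ee_pos: [0.6109, 0.055, 0.0316]
eef_rot: [0.528, 0.538, -0.461, 0.468]
ft_force: [0.2, -1.9, -0.2]
width: 0.0008
```

Run:
```python
from h import *
delta([.6115,.09,.032],np.radians(1.1),np.radians(8))
```

```text
t 15.38 pos [0.6109 0.055  0.0316] F [ 0.2  -1.91 -0.15] w 0.0008
tool axes x,y,z: [[-0.005, 0.136, -0.991], [1.0, 0.017, -0.002], [0.016, -0.991, -0.136]]
shift mm [  4.3   1.2 -34.7] units [ 0.17  0.05 -1.39] rows@1 1.4
turn deg [-0.15  0.17  0.12] units [-0.003  0.004  0.003]
```

Request:
arm_command:
  targets: [0, 0, 0, 0.01, 0.02, -0.07, 0, 0, 0, 0, 0.01, 0.02, -0.07, 0, 0, 0, 0, 0.01, 0, -0.07, 0, 0, 0, 0, 0.01, 0, -0.07, 0, 0, 0, 0, 0.01, 0, -0.07, 0]

```text
time: 15.8
ee_pos: [0.6117, 0.0641, 0.0313]
eef_rot: [0.528, 0.538, -0.462, 0.468]
ft_force: [0.3, -3.6, 1.2]
width: 0.0003
```

Request:
arm_command:
  targets: [0, 0, 0, 0.01, 0, -0.07, 0, 0, 0, 0, 0.01, 0, -0.07, 0, 0, 0, 0, 0.01, 0, -0.07, 0, 0, 0, 0, 0.01, 0, -0.07, 0]

```text
time: 16.13
ee_pos: [0.6116, 0.0712, 0.0313]
eef_rot: [0.528, 0.537, -0.462, 0.468]
ft_force: [0.2, -3.7, 1.5]
width: 0.0005
```

Request:
arm_command:
  targets: [0, 0, 0, 0.01, 0, -0.07, 0, 0, 0, 0, 0.01, 0, -0.07, 0, 0, 0, 0, 0.01, 0, -0.07, 0, 0, 0, 0, 0.01, 0, -0.07, 0]

```text
time: 16.47
ee_pos: [0.6115, 0.0788, 0.0313]
eef_rot: [0.528, 0.537, -0.462, 0.468]
ft_force: [-1.2, -5.9, 1.6]
width: 0.0004
```

Request:
arm_command:
  targets: [0, 0, 0, 0.01, 0, -0.07, 0, 0, 0, 0, 0.01, 0, -0.07, 0]

```text
time: 16.63
ee_pos: [0.6117, 0.0801, 0.0312]
eef_rot: [0.527, 0.536, -0.464, 0.469]
ft_force: [-0.7, -10.4, 4.9]
width: 0.0003
```

Request:
arm_command:
  targets: [0, 0, 0, 0.01, 0, -0.1, 0, 0, 0, 0, 0.01, 0, -0.1, 0]

```text
time: 16.8
ee_pos: [0.6119, 0.0805, 0.0313]
eef_rot: [0.526, 0.534, -0.466, 0.469]
ft_force: [-2.7, -11.1, 5.4]
width: 0.0003
```

Request:
arm_command:
  targets: [0, 0, 0, 0.01, 0, -0.13, 0, 0, 0, 0, 0.01, 0, -0.13, 0, 0, 0, 0, 0.01, 0, -0.13, 0, 0, 0, 0, 0.01, 0, -0.13, 0]

```text
time: 17.13
ee_pos: [0.6121, 0.0809, 0.0314]
eef_rot: [0.525, 0.529, -0.473, 0.471]
ft_force: [-3.8, -12.8, 6.9]
width: 0.0005
```

Request:
arm_command:
  targets: [0, 0, 0, 0, 0, -0.13, 0, 0, 0, 0, 0, 0, -0.13, 0, 0, 0, 0, 0, 0, -0.13, 0, 0, 0, 0, 0, 0, -0.13, 0, 0, 0, 0, 0, 0, -0.13, 0]

```text
time: 17.55
ee_pos: [0.6119, 0.0808, 0.0317]
eef_rot: [0.522, 0.522, -0.482, 0.472]
ft_force: [-1.4, -12.2, 3.8]
width: 0.0004
```

Request:
arm_command:
  targets: [0, 0, 0, 0, 0, 0.05, 0, 0, 0, 0, 0, 0, 0.1, 0, 0, 0, 0, 0, 0, 0.3, 0, 0, 0, 0, 0, 0, 0.6, 0, 0, 0, 0, -0.6, 0, 0.6, 0, 0, 0, 0, -1, 0, 0.4, 0, 0, 0, 0, -1, 0, 0.6, 0, 0, 0, 0, -0.6, 0, 1, 0.3, 0, 0, 0, 0, 0, 1, 0.5, 0, 0, 0, 0, 0, 1, 0.5]

```text
time: 18.38
ee_pos: [0.6101, -0.0598, 0.0998]
eef_rot: [0.519, 0.53, -0.475, 0.473]
ft_force: [0.4, 0.0, 0.8]
width: 0.0132
```

Run:
```python
from h import *
delta([.6152,-.119,.1],np.radians(1.1))
for n in('side','top'):
  im=camera(n);cv2.imwrite(f'pics/{n}20.png',im[...,::-1])
im=cv2.imread('pics/top20.png');cv2.imwrite('pics/t20.png',cv2.resize(im[120:210,230:390],None,fx=5,fy=5,interpolation=cv2.INTER_CUBIC))
im=cv2.imread('pics/side20.png');cv2.imwrite('pics/s20.png',cv2.resize(im[90:250,300:440],None,fx=3.7,fy=3.7,interpolation=cv2.INTER_CUBIC))
```

```text
t 18.38 pos [ 0.6101 -0.0598  0.0998] F [0.41 0.04 0.82] w 0.0132
tool axes x,y,z: [[-0.014, 0.102, -0.995], [1.0, 0.009, -0.013], [0.008, -0.995, -0.102]]
shift mm [-6.3  4.6 58.9] units [-0.25  0.18  2.36] rows@1 2.4
turn deg [-0.62 -5.86  0.71] units [-0.014 -0.13   0.016]
```

View pics/t20.png

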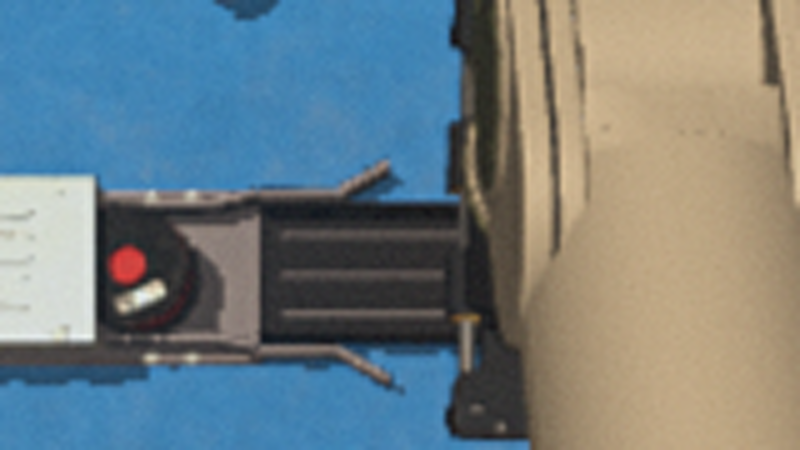

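View pics/s20.png

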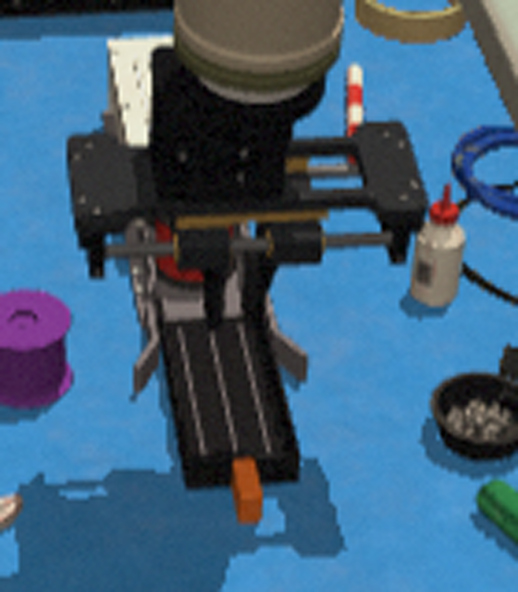

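Request:
arm_command:
  targets: [-0.01, -0.07, 0.01, 0, 0.06, 0.8, 0.5, 0, -0.06, 0, 0, 0.06, 0.8, 0.5, 0, 0, 0, 0, 0.06, 0.7, 0.5, 0, 0, 0, 0, 0, 0, 0.5]

```text
time: 18.82
ee_pos: [0.6143, -0.1229, 0.0946]
eef_rot: [0.495, 0.503, -0.5, 0.502]
ft_force: [0.3, -1.8, -0.2]
width: 0.0414
```

Run:
```python
from h import *
print(ray('top',crop([(127,265)],(230,120),5),.0565))
delta([.6150,-.1185,.0155],np.radians(1.1))
```

```text
[[0.60918677 0.11822074 0.0565    ]]
t 18.82 pos [ 0.6143 -0.1229  0.0946] F [ 0.34 -1.75 -0.16] w 0.0414
tool axes x,y,z: [[-0.006, -0.003, -1.0], [1.0, 0.01, -0.006], [0.01, -1.0, 0.003]]
shift mm [79.1  1.3 -4.6] units [ 3.16  0.05 -0.18] rows@1 3.2
turn deg [-0.5   0.16  0.35] units [-0.011  0.003  0.008]
```

Request:
arm_command:
  targets: [-0.01, 0, 0.01, 0.8, 0.05, -0.1, 0.5, 0, 0, 0, 0.8, 0, -0.08, 0.5, 0, 0, 0, 0.7, 0, 0, 0.5, 0, 0, 0, 0.5, 0, 0, 0.5, 0, 0, 0, 0.25, 0, 0, 0.5, 0, 0, 0, 0, 0, 0, 0.5]

```text
time: 19.32
ee_pos: [0.6166, -0.1134, 0.0155]
eef_rot: [0.497, 0.505, -0.493, 0.506]
ft_force: [0.6, -3.2, -0.7]
width: 0.0436
```

Run:
```python
from h import *
delta([.6150,-.1185,.0155],np.radians(1.1))
im=camera('side')
cv2.imwrite('pics/s21.png',cv2.resize(im[130:260,310:430,::-1],None,fx=4.5,fy=4.5,interpolation=cv2.INTER_CUBIC))
```

```text
t 19.32 pos [ 0.6166 -0.1134  0.0155] F [ 0.63 -3.22 -0.7 ] w 0.0436
tool axes x,y,z: [[0.005, 0.003, -1.0], [1.0, 0.021, 0.005], [0.021, -1.0, -0.003]]
shift mm [-0.1 -1.7  5.1] units [-0.   -0.07  0.2 ] rows@1 0.2
turn deg [ 0.11 -0.18 -0.28] units [ 0.002 -0.004 -0.006]
```

View pics/s21.png

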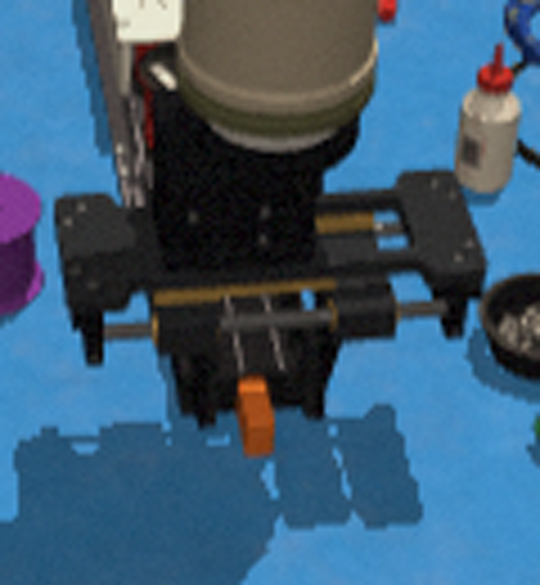

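Request:
arm_command:
  targets: [0, 0, 0, 0, -0.06, 0.2, 0.5, 0, 0, 0, 0.03, 0, 0.02, 0, 0, 0, 0, 0, 0, 0, 0, 0, 0, 0, 0, 0, 0, 0, 0, 0, 0, 0, 0, 0, 0, 0, 0, 0, 0, 0, 0, 0, 0, 0, 0, 0, 0, 0, 0, 0, 0, 0, 0, 0, 0, 0]
  newtons: 55

```text
time: 20.03
ee_pos: [0.6178, -0.1197, 0.0198]
eef_rot: [0.498, 0.503, -0.491, 0.507]
ft_force: [-0.1, 0.2, -0.7]
width: 0.013
```

Run:
```python
from h import *
delta([.6164,-.20,.0155],np.radians(1.1))
```

```text
t 20.03 pos [ 0.6178 -0.1197  0.0198] F [-0.1   0.17 -0.67] w 0.013
tool axes x,y,z: [[0.011, 0.002, -1.0], [1.0, 0.021, 0.011], [0.021, -1.0, -0.002]]
shift mm [ 4.1 -3.1 80.3] units [ 0.16 -0.13  3.21] rows@1 3.2
turn deg [ 0.09 -0.12 -0.63] units [ 0.002 -0.003 -0.014]
```

Request:
arm_command:
  targets: [0, 0, 0, 0, 0, 0.15, 0, 0, 0, 0, 0, 0, 0.3, 0, 0, 0, 0, 0, 0, 0.3, 0, 0, 0, 0, -0.1, 0, 0.3, 0, 0, 0, 0, -0.4, 0, 0.2, 0, 0, 0, 0, -0.7, 0, 0, 0, 0, 0, 0, -0.8, 0, 0, 0, 0, 0, 0, -0.8, 0, 0, 0, 0, 0, 0, -0.8, 0, 0, 0, 0, 0, 0, -0.8, 0, 0, 0, 0, 0, 0, -0.5, 0, 0, 0, 0, 0, 0, 0, 0, 0, 0]

```text
time: 21.03
ee_pos: [0.6152, -0.1616, 0.1511]
eef_rot: [0.499, 0.502, -0.494, 0.506]
ft_force: [0.2, -0.9, -1.6]
width: 0.0129
```

Run:
```python
from h import *
delta([.40,.073,.16],np.radians(-15.3))
for n in('side','top'):
  im=camera(n);cv2.imwrite(f'pics/{n}22.png',im[...,::-1])
```

```text
t 21.03 pos [ 0.6152 -0.1616  0.1511] F [ 0.2  -0.88 -1.58] w 0.0129
tool axes x,y,z: [[0.009, 0.001, -1.0], [1.0, 0.015, 0.009], [0.015, -1.0, -0.001]]
shift mm [ -10.4 -211.6 -237.9] units [-0.42 -8.46 -9.51] rows@1 9.5
turn deg [16.17 -0.12 -0.48] units [ 0.359 -0.003 -0.011]
```

View pics/side22.png

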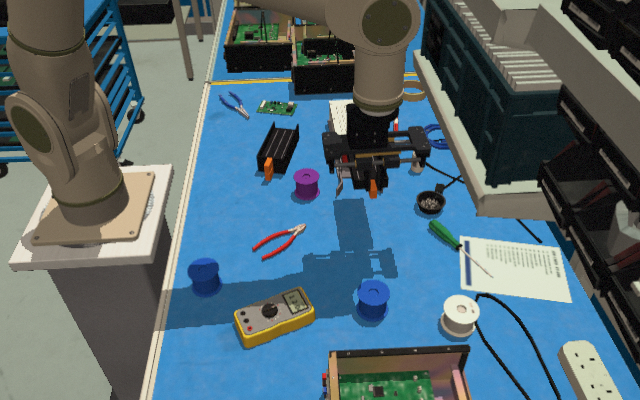

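View pics/top22.png

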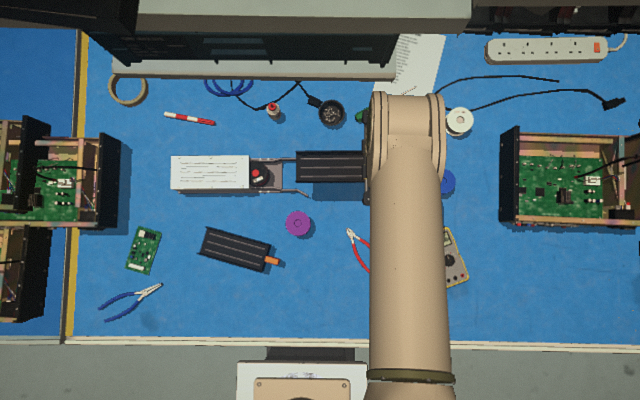

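Request:
arm_command:
  targets: [0, 0, 0, 0, -0.4, -0.4, 0, 0.04, 0, 0, 0, -0.8, -0.8, 0, 0.04, 0, 0, 0, -0.85, -0.8, 0, 0.04, 0, 0, 0, -0.9, -0.8, 0, 0.04, 0, 0, 0, -0.9, -0.75, 0, 0.04, 0, 0, 0, -0.95, -0.7, 0, 0.04, 0, 0, 0, -0.95, -0.7, 0, 0.04, 0, 0, 0, -0.95, -0.7, 0, 0.04, 0, 0, 0, -0.95, -0.7, 0, 0.03, 0, 0, 0, -0.5, -0.4, 0, 0, 0, 0, 0, 0, 0, 0]
  newtons: 55

```text
time: 22.05
ee_pos: [0.4113, 0.031, 0.1334]
eef_rot: [-0.561, -0.43, 0.569, -0.421]
ft_force: [0.0, -0.1, -1.3]
width: 0.0132
```

Run:
```python
from h import *
delta([.40,.073,.15],np.radians(-15.3))
```

```text
t 22.05 pos [0.4113 0.031  0.1334] F [ 0.03 -0.09 -1.35] w 0.0132
tool axes x,y,z: [[-0.016, 0.003, -1.0], [0.961, -0.276, -0.016], [-0.276, -0.961, 0.002]]
shift mm [-16.3 -22.8 -37.2] units [-0.65 -0.91 -1.49] rows@1 1.5
turn deg [-0.74  0.08  0.94] units [-0.016  0.002  0.021]
```

Request:
arm_command:
  targets: [-0.01, 0, 0.02, -0.1, -0.45, -0.7, 0, 0, 0, 0, -0.1, -0.45, -0.7, 0, 0, 0, 0, 0, 0, -0.1, 0, 0, 0, 0, 0, 0, 0, 0, 0, 0, 0, 0, 0, 0, 0]

```text
time: 22.47
ee_pos: [0.3976, 0.072, 0.1351]
eef_rot: [-0.561, -0.428, 0.565, -0.427]
ft_force: [-0.4, -0.7, -1.2]
width: 0.0129
```

Run:
```python
from h import *
delta([.40,.073,.15],np.radians(-15.3))
for n in('side','top'):
  im=camera(n);cv2.imwrite(f'pics/{n}23.png',im[...,::-1])
im=cv2.imread('pics/top23.png');cv2.imwrite('pics/t23.png',cv2.resize(im[200:300,180:300],None,fx=6,fy=6,interpolation=cv2.INTER_CUBIC))
im=cv2.imread('pics/side23.png');cv2.imwrite('pics/s23.png',cv2.resize(im[80:220,220:340],None,fx=4.2,fy=4.2,interpolation=cv2.INTER_CUBIC))
```

```text
t 22.47 pos [0.3976 0.072  0.1351] F [-0.35 -0.67 -1.23] w 0.0129
tool axes x,y,z: [[-0.006, -0.003, -1.0], [0.963, -0.268, -0.005], [-0.268, -0.963, 0.004]]
shift mm [-14.9   2.   -1.5] units [-0.6   0.08 -0.06] rows@1 0.6
turn deg [-0.23  0.23  0.29] units [-0.005  0.005  0.006]
```

View pics/t23.png

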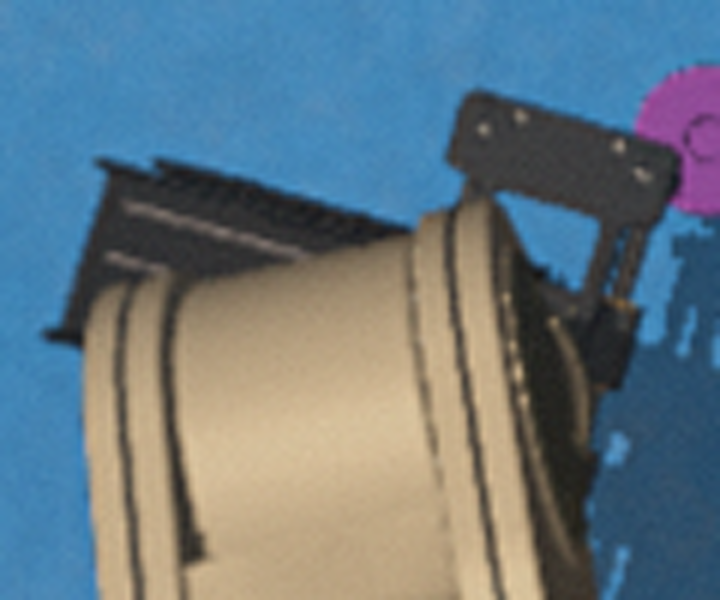

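View pics/s23.png

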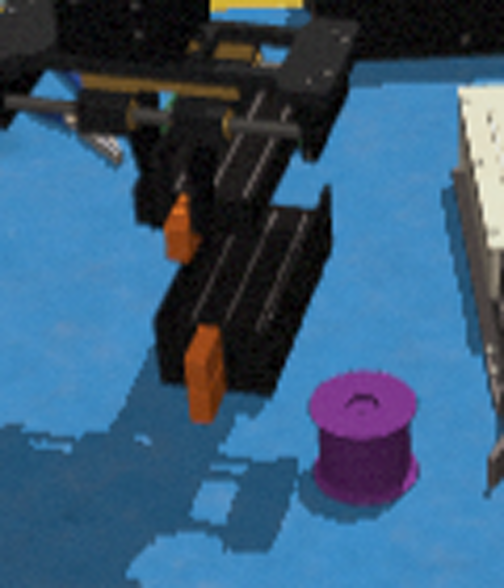

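Run:
```python
from h import *
c=np.array([.4253,.1651]);a=np.radians(74.7);d=np.array([np.cos(a),np.sin(a)]);n=np.array([d[1],-d[0]])
print('stack open corners', c+.08*d+.03425*n, c+.08*d-.03425*n)
for z in(.135,.143,.15): 
  p=ray('top',crop([(102,158),(47,335),(402,230)],(180,200),6),z)[:,:2]
  m=(p[0]+p[1])/2; w=p[0]-p[1]
  print(z,p.round(4).tolist(),'mid',m.round(4),'w',np.linalg.norm(w).round(4),'dir of width',np.degrees(np.arctan2(w[1],w[0])),'along,lat err', (m-(c+.08*d))@d,(m-(c+.08*d))@n, 'edge dir',np.degrees(np.arctan2(*(p[0]-p[2])[::-1])))
```

```text
stack open corners [0.47944594 0.23322694] [0.41337375 0.25130225]
0.135 [[0.4767, 0.2325], [0.4115, 0.2503], [0.4516, 0.1211]] mid [0.4441 0.2414] w 0.0676 dir of width -15.232883726816372 along,lat err -0.0014689256927610547 -0.002029584438677899 edge dir 77.28920198967121
0.143 [[0.4765, 0.2303], [0.4117, 0.2479], [0.4515, 0.1198]] mid [0.4441 0.2391] w 0.0671 dir of width -15.23288372681636 along,lat err -0.003667347428489588 -0.0013911977286639424 edge dir 77.28920198967118
0.15 [[0.4763, 0.2283], [0.412, 0.2458], [0.4515, 0.1186]] mid [0.4441 0.2371] w 0.0666 dir of width -15.232883726816464 along,lat err -0.005590966447252057 -0.0008326093574017375 edge dir 77.2892019896712
```

Request:
arm_command:
  targets: [-0.005, 0.005, 0.006, 0.2, 0.06, -0.12, 0, 0, 0, 0, 0.4, 0, 0, 0, 0, 0, 0, 0.5, 0, 0, 0, 0, 0, 0, 0.5, 0, 0, 0, 0, 0, 0, 0.3, 0, 0, 0, 0, 0, 0, 0.1, 0, 0, 0, 0, 0, 0, 0, 0, 0, 0]

```text
time: 23.15
ee_pos: [0.4004, 0.0713, 0.079]
eef_rot: [-0.563, -0.428, 0.564, -0.426]
ft_force: [-0.2, 0.7, -1.8]
width: 0.0134
```

Run:
```python
from h import *
delta([.40,.0755,.082],np.radians(-15.3))
for n in('side','top'):
  im=camera(n);cv2.imwrite(f'pics/{n}24.png',im[...,::-1])
im=cv2.imread('pics/top24.png');cv2.imwrite('pics/t24.png',cv2.resize(im[210:290,180:280],None,fx=7,fy=7,interpolation=cv2.INTER_CUBIC))
im=cv2.imread('pics/side24.png');cv2.imwrite('pics/s24.png',cv2.resize(im[100:200,230:330],None,fx=6,fy=6,interpolation=cv2.INTER_CUBIC))
```

```text
t 23.15 pos [0.4004 0.0713 0.079 ] F [-0.22  0.69 -1.75] w 0.0134
tool axes x,y,z: [[-0.002, 0.002, -1.0], [0.963, -0.269, -0.002], [-0.27, -0.963, -0.001]]
shift mm [-3.  -1.6 -4. ] units [-0.12 -0.06 -0.16] rows@1 0.2
turn deg [-0.33 -0.06  0.13] units [-0.007 -0.001  0.003]
```

View pics/t24.png

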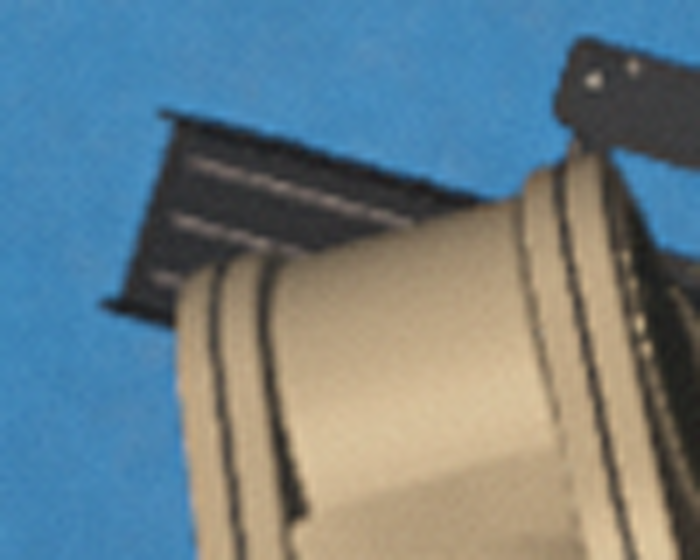

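View pics/s24.png

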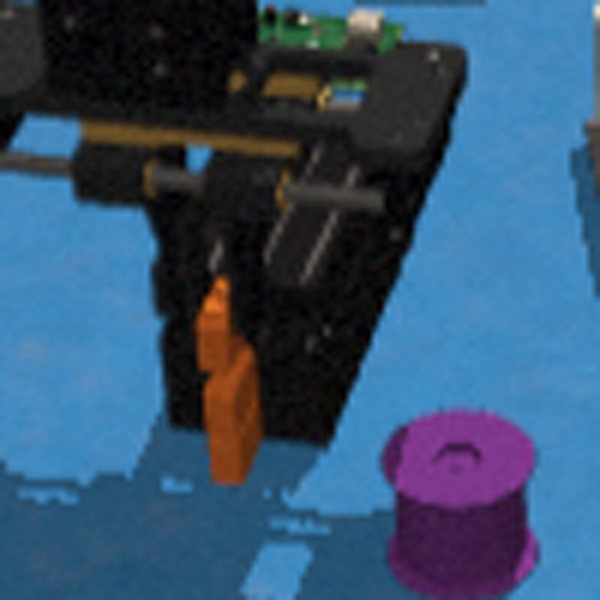

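Run:
```python
from h import *
c=np.array([.4253,.1651]);a=np.radians(74.7);d=np.array([np.cos(a),np.sin(a)]);n=np.array([d[1],-d[0]])
for z in(.08,.087):
  p=ray('top',crop([(165,113),(105,304)],(180,210),7),z)[:,:2]
  m=(p[0]+p[1])/2; w=p[0]-p[1]
  print(z,p.round(4).tolist(),'w',np.linalg.norm(w).round(4),np.degrees(np.arctan2(w[1],w[0])),'along,lat err', (m-(c+.08*d))@d,(m-(c+.08*d))@n)
def tab(z0,c=c):
  X=[]
  for z in(z0,z0-.024):
    for s in(-.007,.007): 
      q=c-.112*d+s*n; X.append([*q,z])
  return ((proj('side',X)-[230,100])*6).round(0)
print('held aligned front face TL TR BL BR',tab(.087).tolist()); print('stack',tab(.052).tolist(),tab(.028).tolist())
im=cv2.imread('pics/side24.png')[140:185,255:280];cv2.imwrite('pics/s25.png',cv2.resize(im,None,fx=16,fy=16,interpolation=cv2.INTER_CUBIC))
```

```text
0.08 [[0.4789, 0.2325], [0.4152, 0.2501]] w 0.066 -15.48380766567807 along,lat err -0.0007438297318111989 0.000859033785273984
0.087 [[0.4787, 0.2307], [0.4154, 0.2482]] w 0.0656 -15.483807665678107 along,lat err -0.002573676261957 0.0013701950060627808
held aligned front face TL TR BL BR [[185.0, 319.0], [220.0, 323.0], [191.0, 368.0], [225.0, 372.0]]
stack [[193.0, 390.0], [227.0, 394.0], [199.0, 438.0], [232.0, 441.0]] [[199.0, 438.0], [232.0, 441.0], [204.0, 484.0], [237.0, 488.0]]
```

View pics/s25.png

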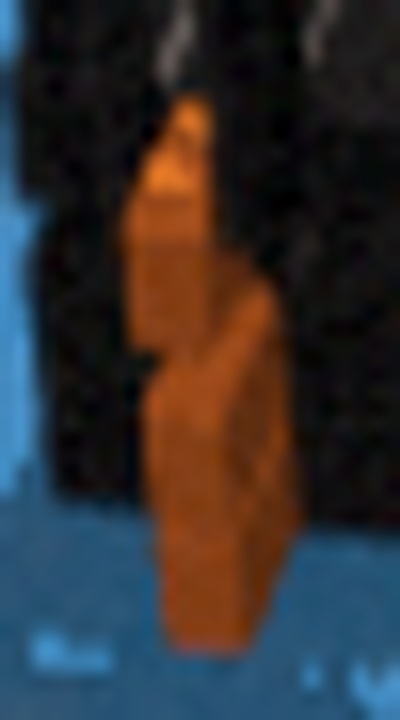

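Request:
arm_command:
  targets: [0, 0, 0, 0.1, -0.02, -0.06, 0, 0, 0, 0, 0.1, 0, 0, 0, 0, 0, 0, 0.1, 0, 0, 0, 0, 0, 0, 0, 0, 0, 0]

```text
time: 23.58
ee_pos: [0.4023, 0.0733, 0.0733]
eef_rot: [0.564, 0.427, -0.562, 0.428]
ft_force: [-0.9, -0.2, -1.5]
width: 0.0132
```

Request:
arm_command:
  targets: [0, 0, 0, 0.07, 0, 0, 0, 0, 0, 0, 0.07, 0, 0, 0]

```text
time: 23.75
ee_pos: [0.4027, 0.0734, 0.07]
eef_rot: [0.565, 0.427, -0.562, 0.428]
ft_force: [0.0, 0.2, -0.5]
width: 0.0132
```

Run:
```python
from h import *
delta([.4005,.0735,.068],np.radians(-15.3))
for n in('side','top'):
  im=camera(n);cv2.imwrite(f'pics/{n}26.png',im[...,::-1])
im=cv2.imread('pics/top26.png');cv2.imwrite('pics/t26.png',cv2.resize(im[210:290,180:280],None,fx=7,fy=7,interpolation=cv2.INTER_CUBIC))
im=cv2.imread('pics/side26.png')
im=cv2.convertScaleAbs(im,alpha=2.5)
cv2.imwrite('pics/s26.png',cv2.resize(im[115:190,245:315],None,fx=8,fy=8,interpolation=cv2.INTER_CUBIC))
```

```text
t 23.75 pos [0.4027 0.0734 0.07  ] F [ 0.03  0.23 -0.5 ] w 0.0132
tool axes x,y,z: [[0.004, 0.001, -1.0], [0.963, -0.269, 0.003], [-0.269, -0.963, -0.002]]
shift mm [ 2.  -2.1  0.5] units [ 0.08 -0.08  0.02] rows@1 0.1
turn deg [-0.33 -0.12 -0.19] units [-0.007 -0.003 -0.004]
```

View pics/t26.png

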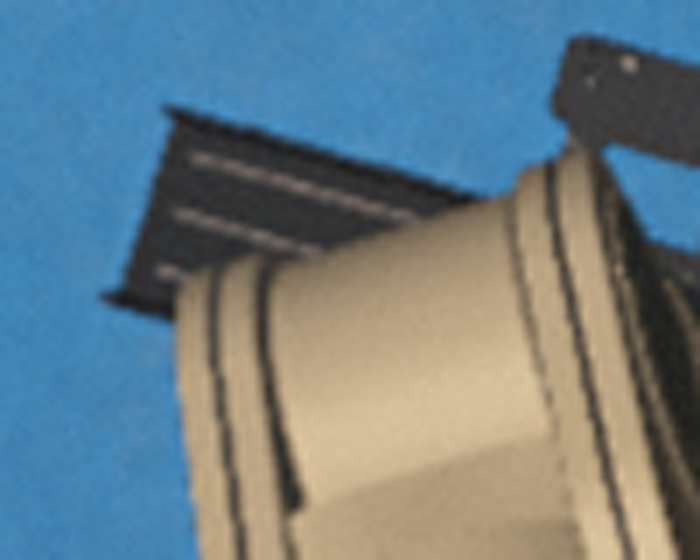

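View pics/s26.png

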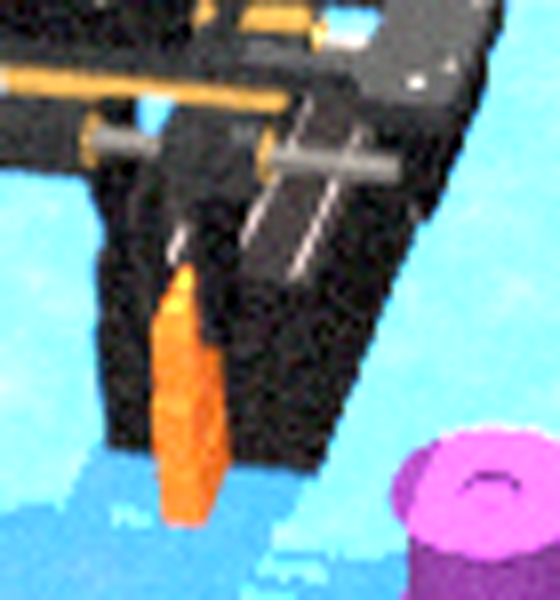

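Run:
```python
from h import *
c=np.array([.4253,.1651]);a=np.radians(74.7);d=np.array([np.cos(a),np.sin(a)]);n=np.array([d[1],-d[0]])
for z in(.072,.078):
  p=ray('top',crop([(168,106),(107,297)],(180,210),7),z)[:,:2]
  m=(p[0]+p[1])/2; w=p[0]-p[1]
  print(z,p.round(4).tolist(),np.degrees(np.arctan2(w[1],w[0])),'along,lat err', (m-(c+.08*d))@d,(m-(c+.08*d))@n)
```

```text
0.072 [[0.4815, 0.2337], [0.4173, 0.2518]] -15.762361079780584 along,lat err 0.0012423776275855658 0.002741157135113499
0.078 [[0.4813, 0.2321], [0.4175, 0.2501]] -15.762361079780534 along,lat err -0.00032547981352739296 0.0031656205218960794
```

Request:
arm_command:
  targets: [0, 0, 0, -0.2, 0, 0, 0, -0.007, 0, 0, 0, -0.1, 0, 0, 0, 0, 0, 0, 0, 0, 0, 0, 0, 0, 0, 0, 0, 0]

```text
time: 24.18
ee_pos: [0.3999, 0.0742, 0.0756]
eef_rot: [0.563, 0.429, -0.561, 0.429]
ft_force: [0.6, -0.3, -1.3]
width: 0.0128
```

Run:
```python
from h import *
delta([.4003,.0735,.068],np.radians(-15.3))
```

```text
t 24.18 pos [0.3999 0.0742 0.0756] F [ 0.62 -0.31 -1.26] w 0.0128
tool axes x,y,z: [[0.003, 0.001, -1.0], [0.965, -0.264, 0.003], [-0.264, -0.965, -0.002]]
shift mm [7.6 0.5 0.5] units [0.3  0.02 0.02] rows@1 0.3
turn deg [ 0.02 -0.13 -0.17] units [ 0.    -0.003 -0.004]
```

Request:
arm_command:
  targets: [0, 0, 0, 0.1, 0, 0, 0, 0, 0, 0, 0.1, 0, 0, 0, 0, 0, 0, 0.08, 0, 0, 0]

```text
time: 24.43
ee_pos: [0.4003, 0.0741, 0.0685]
eef_rot: [0.564, 0.428, -0.561, 0.43]
ft_force: [-0.7, 0.4, -0.8]
width: 0.0125
```

Run:
```python
from h import *
delta([.4003,.0735,.066],np.radians(-15.3))
```

```text
t 24.43 pos [0.4003 0.0741 0.0685] F [-0.75  0.39 -0.84] w 0.0125
tool axes x,y,z: [[0.005, 0.001, -1.0], [0.965, -0.264, 0.004], [-0.264, -0.965, -0.002]]
shift mm [2.5 0.1 0.6] units [0.1  0.   0.02] rows@1 0.1
turn deg [ 0.01 -0.13 -0.25] units [ 0.    -0.003 -0.006]
```

Request:
arm_command:
  targets: [0, 0, 0, 0.06, 0, 0, 0, 0, 0, 0, 0.06, 0, 0, 0]

```text
time: 24.6
ee_pos: [0.4006, 0.0728, 0.0667]
eef_rot: [0.563, 0.427, -0.562, 0.43]
ft_force: [-16.0, -9.3, 42.8]
width: 0.0129
```

Request:
arm_command:
  targets: [0, 0, 0, 0.06, 0, 0, 0, 0, 0, 0, 0.06, 0, 0, 0]

```text
time: 24.77
ee_pos: [0.4011, 0.0715, 0.0665]
eef_rot: [-0.562, -0.426, 0.563, -0.431]
ft_force: [-13.4, -3.6, 31.1]
width: 0.0135
```

Run:
```python
from h import *
delta([.4003,.0735,.066],np.radians(-15.3))
for n in('side','top'):
  im=camera(n);cv2.imwrite(f'pics/{n}27.png',im[...,::-1])
im=cv2.imread('pics/top27.png');cv2.imwrite('pics/t27.png',cv2.resize(im[210:290,180:280],None,fx=7,fy=7,interpolation=cv2.INTER_CUBIC))
im=cv2.imread('pics/side27.png')
im=cv2.convertScaleAbs(im,alpha=2.5)
cv2.imwrite('pics/s27.png',cv2.resize(im[115:190,245:315],None,fx=8,fy=8,interpolation=cv2.INTER_CUBIC))
```

```text
t 24.77 pos [0.4011 0.0715 0.0665] F [-13.4   -3.64  31.11] w 0.0135
tool axes x,y,z: [[0.003, -0.006, -1.0], [0.964, -0.266, 0.004], [-0.266, -0.964, 0.005]]
shift mm [ 0.5 -1.3 -1.7] units [ 0.02 -0.05 -0.07] rows@1 0.1
turn deg [-0.1   0.28 -0.23] units [-0.002  0.006 -0.005]
```

View pics/t27.png

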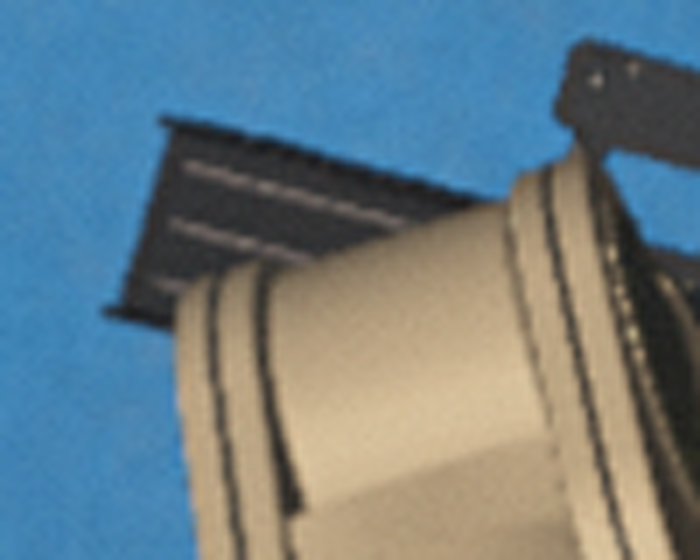

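View pics/s27.png

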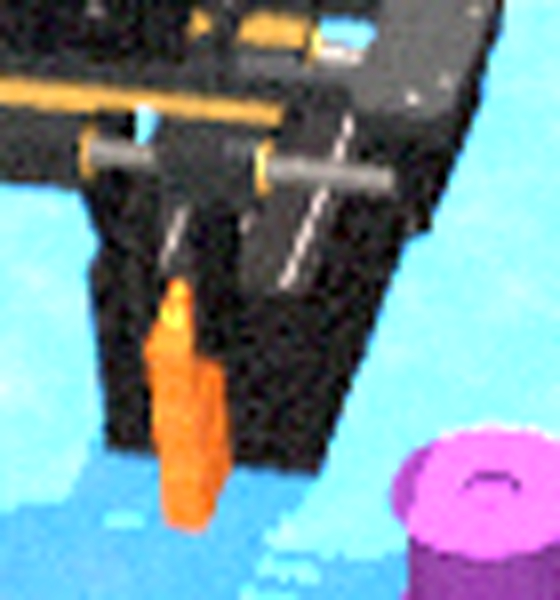

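Request:
arm_command:
  targets: [0, 0, 0, -0.06, 0, 0, 0, 0, 0, 0, -0.04, 0, 0, 0]

```text
time: 25.03
ee_pos: [0.4015, 0.072, 0.0698]
eef_rot: [-0.562, -0.426, 0.563, -0.431]
ft_force: [-0.4, -0.2, -0.1]
width: 0.0133
```

Run:
```python
from h import *
delta([.4003,.0735,.068],np.radians(-15.3))
c=np.array([.4253,.1651]);a=np.radians(74.7);d=np.array([np.cos(a),np.sin(a)]);n=np.array([d[1],-d[0]])
for z in(.072,.076):
  p=ray('top',crop([(167,121),(111,312)],(180,210),7),z)[:,:2]
  m=(p[0]+p[1])/2; w=p[0]-p[1]
  print(z,p.round(4).tolist(),np.degrees(np.arctan2(w[1],w[0])),'along,lat err', (m-(c+.08*d))@d,(m-(c+.08*d))@n)
```

```text
t 25.03 pos [0.4015 0.072  0.0698] F [-0.4  -0.17 -0.08] w 0.0133
tool axes x,y,z: [[0.003, -0.006, -1.0], [0.964, -0.265, 0.005], [-0.265, -0.964, 0.005]]
shift mm [ 1.8 -1.6 -1.2] units [ 0.07 -0.06 -0.05] rows@1 0.1
turn deg [-0.08  0.26 -0.26] units [-0.002  0.006 -0.006]
0.072 [[0.4764, 0.2338], [0.4123, 0.2503]] -14.379103255920377 along,lat err -0.0007340181550706451 -0.0019112825261081432
0.076 [[0.4763, 0.2328], [0.4125, 0.2492]] -14.379103255920425 along,lat err -0.0017719508392275223 -0.0016111095144272524
```

Request:
arm_command:
  targets: [0, 0, 0, 0.02, 0, 0, 0.2, 0, 0, 0, 0, 0, 0, 0.3, 0, 0, 0, 0, 0, 0, 0.35, 0, 0, 0, 0, 0, 0, 0.35, 0, 0, 0, 0, 0, 0, 0.35]
  newtons: 10

```text
time: 25.45
ee_pos: [0.4016, 0.0721, 0.0686]
eef_rot: [-0.562, -0.426, 0.563, -0.431]
ft_force: [0.2, 0.2, 0.3]
width: 0.0292
```

Run:
```python
from h import *
delta([.4003,.0735,.068],np.radians(-15.3))
for n in('side','top'):
  im=camera(n);cv2.imwrite(f'pics/{n}28.png',im[...,::-1])
im=cv2.imread('pics/top28.png');cv2.imwrite('pics/t28.png',cv2.resize(im[210:290,180:280],None,fx=7,fy=7,interpolation=cv2.INTER_CUBIC))
im=cv2.imread('pics/side28.png')
im=cv2.convertScaleAbs(im,alpha=2.5)
cv2.imwrite('pics/s28.png',cv2.resize(im[115:190,245:315],None,fx=8,fy=8,interpolation=cv2.INTER_CUBIC))
```

```text
t 25.45 pos [0.4016 0.0721 0.0686] F [0.15 0.2  0.27] w 0.0292
tool axes x,y,z: [[0.003, -0.005, -1.0], [0.964, -0.265, 0.004], [-0.265, -0.964, 0.004]]
shift mm [ 0.6 -1.6 -1.1] units [ 0.02 -0.06 -0.04] rows@1 0.1
turn deg [-0.09  0.22 -0.25] units [-0.002  0.005 -0.006]
```

View pics/t28.png

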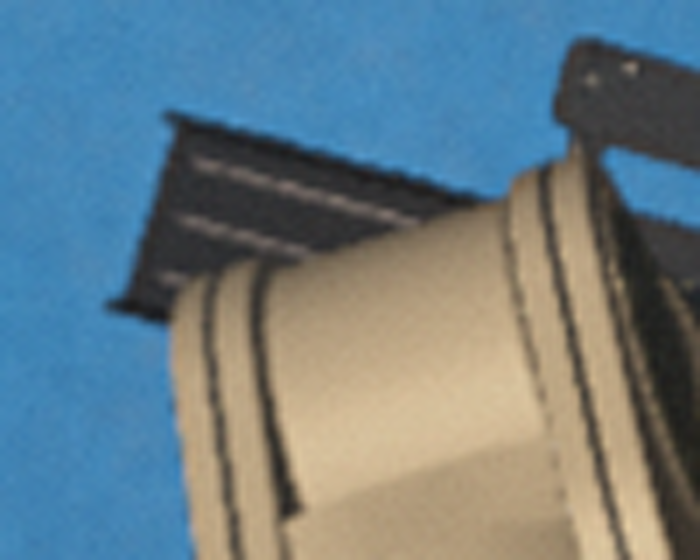

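View pics/s28.png

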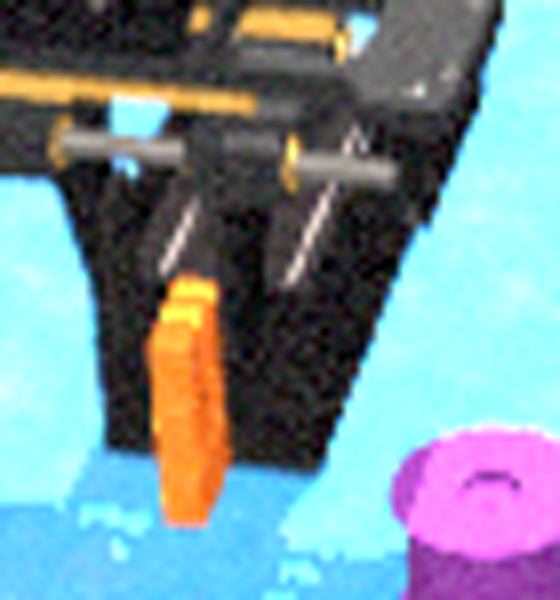

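Request:
arm_command:
  targets: [0, 0, 0, -0.2, 0, 0, 0.35, 0, 0, 0, -0.5, 0, 0, 0.35, 0, 0, 0, -0.8, 0, 0, 0.35, 0, 0, 0, -1, 0, 0, 0.35, 0, 0, 0, -1, 0, 0, 0.35, 0, 0, 0, -0.8, 0, 0.5, 0.35, 0, 0, 0, 0, 0, 1, 0.35, 0, 0, 0, 0, 0, 1, 0.35, 0, 0, 0, 0, 0, 1, 0.35, 0, 0, 0, 0, 0, 1, 0.35, 0, 0, 0, 0, 0, 1, 0.35, 0, 0, 0, 0, 0, 1, 0.35]

```text
time: 26.55
ee_pos: [0.3579, -0.0842, 0.187]
eef_rot: [0.561, 0.43, -0.558, 0.435]
ft_force: [0.4, -0.1, -0.2]
width: 0.0305
```

Run:
```python
from h import *
s=read_state();print(s['ee_pos'],s['time'])
for n in('side','top'):
  im=camera(n);cv2.imwrite(f'pics/{n}29.png',im[...,::-1])
im=cv2.imread('pics/top29.png');cv2.imwrite('pics/t29.png',cv2.resize(im[210:290,180:290],None,fx=7,fy=7,interpolation=cv2.INTER_CUBIC))
im=cv2.imread('pics/side29.png')
im=cv2.convertScaleAbs(im,alpha=2.5)
cv2.imwrite('pics/s29.png',cv2.resize(im[100:190,240:320],None,fx=7,fy=7,interpolation=cv2.INTER_CUBIC))
```

```text
[ 0.35787865 -0.08418833  0.1870125 ] 26.55
```

View pics/t29.png

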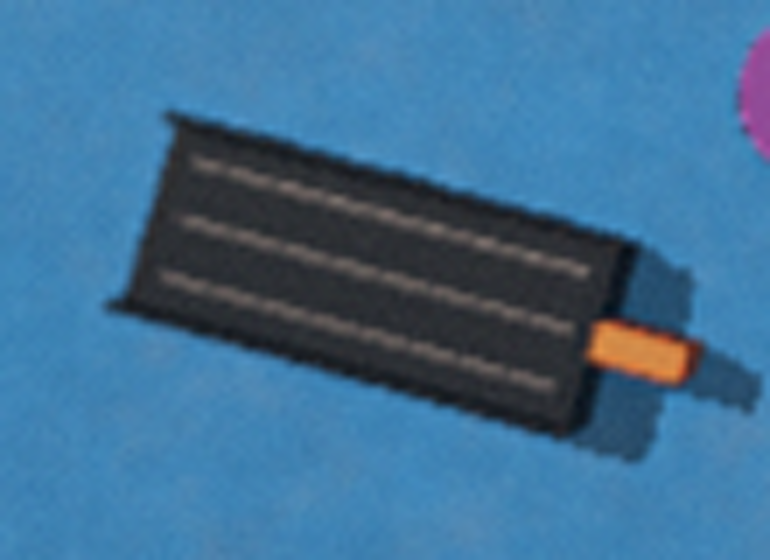

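View pics/s29.png

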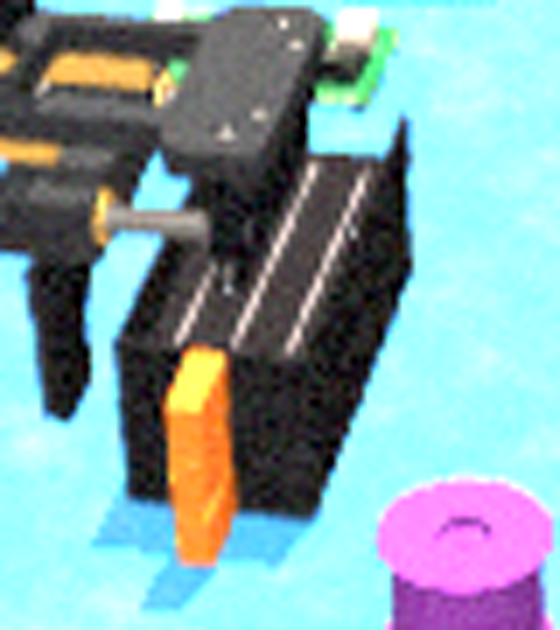

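View pics/top29.png

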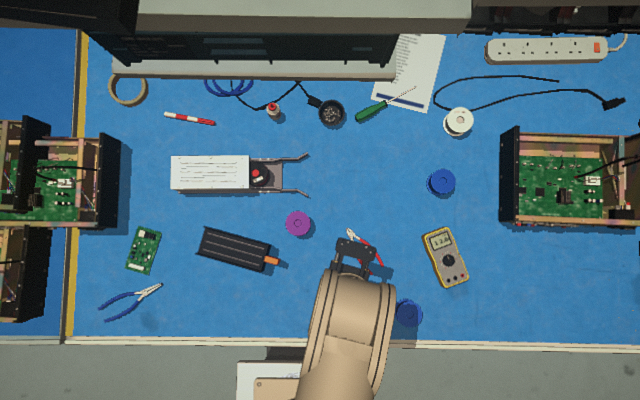

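```bash
python3 - <<'E'
from h import *
c=np.array([.4253,.1651])
ang=lambda v: np.degrees(np.arctan2(v[1],v[0]))
p=ray('top',crop([(172,113),(640,242),(572,438),(110,305)],(180,210),7),.076)[:,:2]
print(p.mean(0),ang(p[0]+p[3]-p[1]-p[2]),np.linalg.norm(p[0]-p[1]),np.linalg.norm(p[0]-p[3]))
t=ray('top',crop([(593,320),(698,345),(688,385),(588,360)],(180,210),7),.076)[:,:2];print(t.mean(0))
# tab columns (orange) outline in side before/after
for f in('pics/side0.png','pics/side29.png'):
  hsv=cv2.cvtColor(cv2.imread(f)[140:190,255:285],cv2.COLOR_BGR2HSV);m=cv2.inRange(hsv,(5,130,60),(22,255,255))
  print(f,[(y+140,np.where(m[y])[0].min()+255,np.where(m[y])[0].max()+255) for y in range(0,50,3) if m[y].any()])
E
python3 - <<'E'
import cv2,numpy as np
s=cv2.imread('pics/side29.png');o=cv2.imread('pics/side0.png')
cv2.imwrite('pics/cmp.png',np.hstack([cv2.resize(cv2.convertScaleAbs(i[100:190,240:320],alpha=2),None,fx=5,fy=5,interpolation=cv2.INTER_CUBIC) for i in(o,s)]))
E
```

```text
[0.4261128 0.1622462] 75.10865827880721 0.16293942976258746 0.06678544234848925
[0.40126072 0.07210868]
pics/side0.png [(158, np.int64(267), np.int64(272)), (161, np.int64(265), np.int64(272)), (164, np.int64(264), np.int64(272)), (167, np.int64(264), np.int64(272)), (170, np.int64(264), np.int64(272)), (173, np.int64(265), np.int64(272)), (176, np.int64(265), np.int64(271)), (179, np.int64(266), np.int64(270))]
pics/side29.png [(149, np.int64(267), np.int64(269)), (152, np.int64(265), np.int64(272)), (155, np.int64(264), np.int64(272)), (158, np.int64(263), np.int64(272)), (161, np.int64(264), np.int64(272)), (164, np.int64(264), np.int64(272)), (167, np.int64(264), np.int64(272)), (170, np.int64(264), np.int64(273)), (173, np.int64(265), np.int64(272)), (176, np.int64(265), np.int64(271)), (179, np.int64(266), np.int64(270))]
```

View pics/cmp.png

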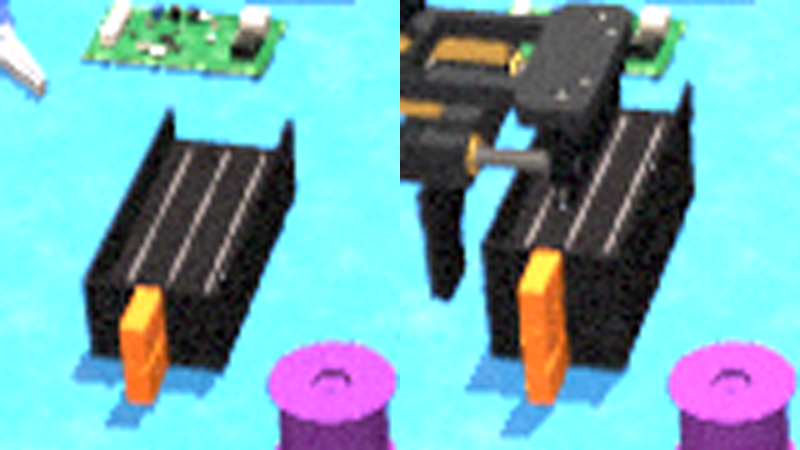

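View pics/side29.png

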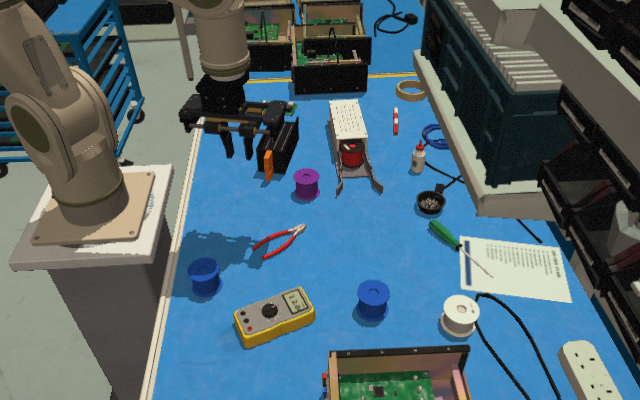

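Run:
```python
from bench import *
print(read_state()['ft_force'],close_job())
```

```text
the job is handed in; nothing more can be done
[-0.25042178  0.70801748 -0.40793779] None
```

The job is handed in at 26.6 s of simulated time. The reels are across, and the emptied tray is released on the stack.

- **Transfer:** I slid the black tray between the ears until it met the mouth. I then pushed both reels across upright. The row came up solid and I held about 12–13 N for roughly 0.8 s, and the position stayed put.
- **Reel position:** In the last pictures the rear reel stands upright, its trailing side about 31 mm behind the mouth, inside the 15–55 mm range. I only felt the back stop through the row; neither the stop nor the reel already under the hood could be seen.
- **Stacking:** The emptied tray sits level with its tabs in one column. In yaw it matches the stack to about half a degree. It measures about 2–3 mm off centre lengthwise, near the measuring error, so I left it.
- **Surroundings:** The stack below appears unmoved to within 1 pixel in the side view. In the final pictures I saw no sign that the bystanders or the blue and purple look-alikes had moved. The gripper hung clear of everything.

What went wrong:
- **Missed first grasp:** The fingertips appeared about 17 mm higher than the stated tool geometry gives. The first grasp closed above the tab, and the following slide pushed the reels about 30 mm forward inside the tray. They stayed upright.
- **Force spike at seating:** When the tray seated on the stack, the wrist force peaked at about 43 N vertical and 18 N sideways. I backed off before letting go, and the tray's position came out as above.

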